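# Cap, load and close up a transit box of valve blocks

## Task

Pack the finished valve blocks lying at the right of the bench: press the yellow protective cap of each one fully home and stand every block upright on the floor of the green box, only one to a compartment. Then put the grey lid on the box and press it down at both ends until it is snapped fully home under both black clips, and finally swing the steel keeper bail over the lid and press it down into its detent. Leave the screwdriver, the tape roll and the spray bottle where they are.

Things in the scene. Friction and masses are not known exactly. Their poses are not given: they have to be found in the camera images.
- box: Green plastic box fixed to the bench, 180 (x) by 280 (y) by 62 mm high outside, walls and floor 4 mm; origin at the centre of its underside, z up. Two crossing 4 mm dividers at x = 0 and y = 0, tops 44 mm above the bench, make 2 by 2 compartments, each 84 by 134 mm, centred at x +-44, y +-69 mm. Its +x long side, away from the robot, carries the hinge of the steel bail.
- clip_a_nose (a point): Middle of the 45-degree bevelled nose (14 mm high, 30 mm long along x) of the black sprung snap clip at the box's +y end: y = +145 mm, 69 mm above the bench. It reaches 3 mm in over the lid's short edge and gives way outwards by itself when the lid is pressed down.
- clip_b_nose (a point): The same on the clip at the box's -y end: y = -145 mm, 69 mm above the bench.
- lid: Loose grey lid, 0.26 kg, lying right way up: a plate 182 (x) by 282 (y) by 4 mm, its underside 20 mm and top 24 mm above the origin. Four tapered corner feet, 18 mm across, reach from the plate down to z = 0 and enter the box's inner corners with 1.5 mm play and 6 mm lead-in. Origin: centre between the feet's tips. Fits either way round. Home when its origin is 42 mm above the bench.
- lid_handle (a point): Middle of the lid's black bar handle, 46 mm above the lid's origin; the bar runs along the lid's y, 100 mm long, 16 mm wide (x), 12 mm high (top 52 mm above the lid's origin), on two posts. Laid on the box, the lid first rests about 10 mm proud on the two clip noses (lid's origin about 52 mm above the bench) until it is pressed.
- lid_end_a (a point): Point on the lid's top face at its +y end, 115 mm from the centre: press here. It snaps under the clip at about 10 N (18 N is plenty); 66 mm above the bench when home, about 76 mm before.
- lid_end_b (a point): Point on the lid's top face at its -y end, 115 mm from the centre: likewise.
- bail (a joint): Angle of the steel keeper bail (rad): 0 = shut, across the lid in its detent; 1.8 to 2.2 at the start = thrown back beyond the box's +x side; 2.2 is its stop. It stays at any angle by friction (about 2 N at the bar moves it). From about 0.3 to 0.05 rad its arms ride over two brass ball detents: about 11 N down on the bar (18 N is plenty). It cannot shut over a lid that is not home.
- bail_hinge (a point): Middle of the bail's hinge axis, along the box's y: x = +80 mm, height 52 mm in the box's frame. The bail is a U of 8 mm round wire: two arms outside the box's ends (y = +155 and -155 mm) and a straight cross bar 310 mm long along the box's y.
- bail_bar (a point): Middle of the bail's cross bar (axis of the wire), 60 mm from the hinge axis. For bail angle q it lies in the box's frame at x = 80 - 57 cos q + 18.5 sin q, z = 52 + 57 sin q + 18.5 cos q mm; shut: x = +23, z = 70.5 mm, just on the lid behind its handle.
- valve1: Valve block 1: aluminium block 56 (x) by 40 (y) by 30 mm high, 0.2 kg, standing on the bench with a round yellow cap, 30 mm across, in the middle of its top. Origin at the centre of its underside, z up. Two to four of the four blocks are present.
- valve2: Valve block 2: aluminium block 56 (x) by 40 (y) by 30 mm high, 0.2 kg, standing on the bench with a round yellow cap, 30 mm across, in the middle of its top. Origin at the centre of its underside, z up. Two to four of the four blocks are present.
- valve3: Valve block 3: aluminium block 56 (x) by 40 (y) by 30 mm high, 0.2 kg, standing on the bench with a round yellow cap, 30 mm across, in the middle of its top. Origin at the centre of its underside, z up. Two to four of the four blocks are present.
- valve4: Valve block 4: aluminium block 56 (x) by 40 (y) by 30 mm high, 0.2 kg, standing on the bench with a round yellow cap, 30 mm across, in the middle of its top. Origin at the centre of its underside, z up. Two to four of the four blocks are present.
- cap1 (a joint): How far the yellow cap of valve block 1 stands proud (m): 0 = fully home, its 5 mm flange on the block's top (cap's top 35.5 mm above the block's underside); 0.005 to 0.008 at the start. It moves straight down against about 6 N of friction (12 N is plenty) and stays where it is left.
- cap2 (a joint): How far the yellow cap of valve block 2 stands proud (m): 0 = fully home, its 5 mm flange on the block's top (cap's top 35.5 mm above the block's underside); 0.005 to 0.008 at the start. It moves straight down against about 6 N of friction (12 N is plenty) and stays where it is left.
- cap3 (a joint): How far the yellow cap of valve block 3 stands proud (m): 0 = fully home, its 5 mm flange on the block's top (cap's top 35.5 mm above the block's underside); 0.005 to 0.008 at the start. It moves straight down against about 6 N of friction (12 N is plenty) and stays where it is left.
- cap4 (a joint): How far the yellow cap of valve block 4 stands proud (m): 0 = fully home, its 5 mm flange on the block's top (cap's top 35.5 mm above the block's underside); 0.005 to 0.008 at the start. It moves straight down against about 6 N of friction (12 N is plenty) and stays where it is left.
- screwdriver: Loose screwdriver lying beyond the box; leave it alone.
- tape_roll: Loose orange roll of tape, 90 mm across, 24 mm high, lying flat beyond the box; leave it alone.
- spray_bottle: Loose white bottle, 50 mm across, 130 mm high, standing beyond the valve blocks; leave it alone.
Not all that is in view belongs to the job. What is shaped like the valve1 but orange is not meant. What is shaped like the valve2 but pink or red is not meant.

How it is judged:
By the outcome, as a careful person would: the job done as asked, in the order asked, and still so for the second after the job is handed in, with the robot touching nothing.
Of valve1, valve2, valve3, valve4 only 2 to 4 are there at a start; the rules pass over those that are not, and their reading is None.
At some moment in a run one of valve1, valve2, valve3, valve4 may be knocked a few centimetres aside while the robot is not near it.
Once in a run the grip may slacken for a moment while it holds something.
It also fails if it takes over 210 s, if anything falls off the work surface, if the arm or the gripper's body presses on something with over 40 N, if the wrist force passes 120 N, or if a joint passes its speed limit or range.

## Robot

A 7-joint arm with a two-finger parallel gripper is mounted at the origin on the work surface. World frame = base frame: x ahead of the robot, y to its left, z up, the work surface at z = 0. Lengths are in mm, angles in rad, forces in N, time in s.
With the tool pointing down it reaches from about 400 to 900 mm from the base axis. Payload 5.5 kg.
Tool frame: the origin (TCP) lies on the front face of the gripper's body, between the roots of the fingers; the fingertips stand 66 mm ahead of it and the grasp point (between the pads) lies 47 mm ahead of it; y points along the fingers, x is the direction in which the jaws open and shut, and the axes are right-handed (so a half turn about y gives the same grasp; the last joint's range is limited). The gripper opens to 92 mm and grips with 3 to 60 N. Pads are 19 mm wide; open, the fingers measure 130 mm over their backs; the gripper's body (75 mm by 190 mm) begins 47 mm behind the grasp point.
Start: joints at [-0.878, 0.501, -0.427, 1.55, 0.221, 1.138, -0.21], TCP at [270.813, 590.896, 292.229] pointing down, gripper open.
Joint ranges: [-2.88, 2.88], [-0.31, 2.03], [-1.54, 1.56], [0.2, 2.42], [-1.41, 4.55], [0.19, 2.02], [-2.57, 2.57]. Speed limits (rad/s): [2.57, 2.57, 3.14, 3.14, 3.14, 3.14, 3.14].

## Interface

Orientations are given as a 3x3 rotation matrix whose columns are the frame's x, y, z axes.
In Python, from station import manip gives the robot as it stands.
- The arm moves only by the shell command python3 -m creep 'ROWS' [FORCE]. ROWS is JSON, a list of rows, each an object with "delta_pos": the shift along the world's x, y, z in m, a list of three; "delta_rot": the turn, a rotation vector about the world's x, y, z in degrees, a list of three; "fingers": the closure in counts, from 0 (fully open) to 255 (shut). A call has 1 to 20 rows; each row is the pose to reach, as a shift and turn from the pose measured when the call began; what a row does not reach only later rows make up. A row lasts 1/12 s, in which the tool goes at most 41.7 mm and 7.16 degrees, less where a joint would pass 70% of its speed; a pose out of reach is approached as far as the arm can. A call with a gripper value outside its range is refused whole. The fingers move at their own pace and stop on an object; FORCE is the grip in N (left out, the last holds). Time passes only in rows, so rows that repeat a pose let the fingers close. It gives the time, the measured TCP pose, the force and the opening at its end, in the units of the state.
- manip.read_state(): the state, without advancing time (a new reading comes with each control period).
- manip.grab_frame(name): name is "side" or "top" or "wrist"; returns the picture (384x512x3 uint8, red, green, blue); there is no depth.
- manip.camera_params(name): a dict with "intrinsics" (3x3 intrinsics, pixels), "R" (3x3) and "t" (3): a world point X has camera coordinates R X + t. Camera axes: x right, y down, z forward; pixel columns grow to the right and rows downward; lengths in mm; the calibration is good to about 2 mm. A picture is of the moment at which its call begins: read the wrist's pose just before it. camera_params takes no time and is no camera call; for the wrist camera it gives the pose at the moment of the call.
- manip.sign_off(): hands the job in, once; it reports no verdict.
The state is a dict: "time_s": time; "joints": joint angles; "joint_vel": joint speeds; "joint_torque": joint torques, N m; "tcp_pos": TCP position; "tcp_rot": TCP orientation; "wrist_force": force on the tool from outside, world axes, zero at the start; "torque": the same for the moment, N m; "opening": finger opening in mm.
Only numpy, scipy, OpenCV 4.12 (cv2) and the standard library are available. Lean on these libraries where they do the work, as an engineer would, in place of code of your own. Each camera call takes 0.05 s, during which the arm holds its last target. There are 200 camera calls.

## Working session

There is one attempt and no reset: what is moved stays moved. The work goes in short steps, Python scripts to look and compute and a shell command to move; the robot and the scene stay as the last step left them, time stands still between calls to the robot, and variables do not carry over. Pictures are saved under pics/ and viewed, about 12 in all and at most 16, crops included, and the job is handed in when it is done.

```bash
mkdir -p pics; ls
cat > h.py <<'E'
from station import manip
import numpy as np, cv2
def snap(name,fn):
    p=manip.camera_params(name); im=manip.grab_frame(name)
    np.savez('pics/'+fn+'.npz',K=np.array(p['intrinsics']),R=np.array(p['R']),t=np.array(p['t']))
    cv2.imwrite('pics/'+fn+'_raw.png',im[:,:,::-1]); return im
def load(fn):
    p=np.load('pics/'+fn+'.npz'); return p['K'],p['R'],p['t'],cv2.imread('pics/'+fn+'_raw.png')
def px(fn,u,v,z):
    K,R,t,_=load(fn); d=R.T@np.linalg.inv(K)@np.array([u,v,1.]); c=-R.T@t
    return c+d*(z-c[2])/d[2]
def pr(fn,X):
    K,R,t,_=load(fn); c=K@(R@np.array(X,float)+t); return c[:2]/c[2]
def crop(fn,x0,y0,x1,y1,s,out):
    im=load(fn)[3][y0:y1,x0:x1]; cv2.imwrite('pics/'+out,cv2.resize(im,None,fx=s,fy=s,interpolation=cv2.INTER_CUBIC))
E
python3 - <<'E'
from h import *
for n in ('top','side'):
    snap(n,n+'0')
a=[cv2.imread(f'pics/{n}0_raw.png') for n in('top','side')]
crop('top0',0,0,512,384,1.56,'v1.png'); crop('side0',0,0,512,384,1.56,'v2.png')
for n in('top','side'):
    K,R,t,_=load(n+'0'); print(n,K[0,0],-R.T@t,R[2])
s=manip.read_state(); print(s['time_s'],s['tcp_pos'],s['tcp_rot'],s['opening'])
E
```

```text
pics
top 435.72553681400655 [ 499.83583125   27.05891594 1586.93153338] [ 0.08251972 -0.02638964 -0.99623997]
side 408.3877274421598 [-128.18950748 -843.20943006  789.44581099] [ 0.55454323  0.64494896 -0.5258542 ]
0.1 [270.67549016 590.38036308 291.26408393] [[ 4.16632673e-01 -8.06082536e-04 -9.09074566e-01]
 [ 9.09073143e-01 -1.60948274e-03  4.16633448e-01]
 [-1.79898077e-03 -9.99998380e-01  6.22248891e-05]] 91.5534366750763
```

View pics/v1.png

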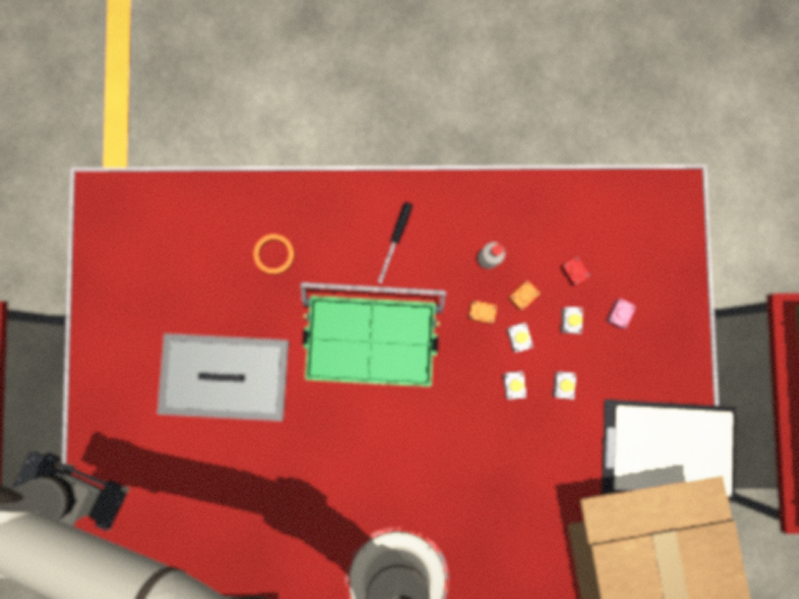

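View pics/v2.png

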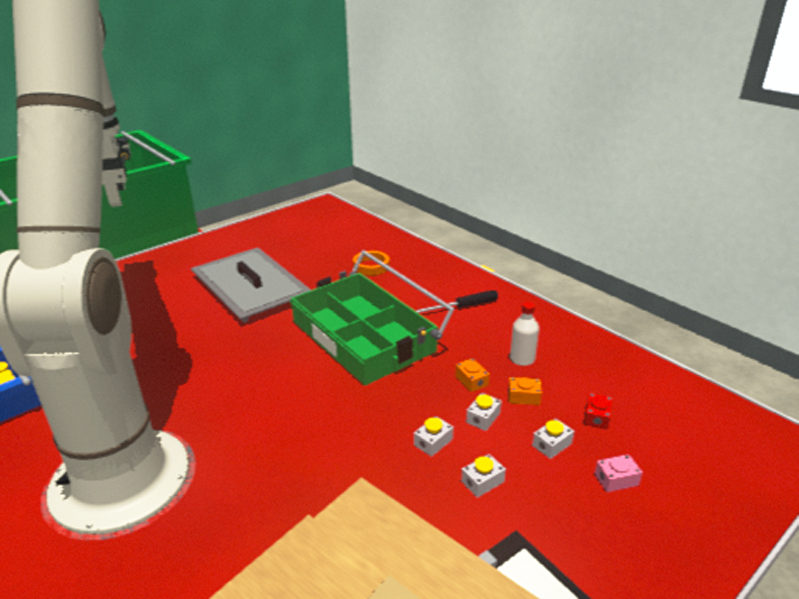

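```bash
cat > m.py <<'E'
from h import *
import sys
# points in scaled top view -> world
def P(u,v,z): return px('top0',u/1.56,v/1.56,z).round(0)
for n,u,v,z in [('v',519,337,42),('v',572,320,42),('v',515,385,42),('v',566,385,42),('box',371,341,50),('lidh',222,377,46),('bailL',303,288,110),('bailR',445,295,110),('botl',491,254,110)]: print(n,P(u,v,z))
im=load('top0')[3]; hsv=cv2.cvtColor(im,cv2.COLOR_BGR2HSV)
def comps(mask,z,name,mn):
    cs,_=cv2.findContours(mask,cv2.RETR_EXTERNAL,cv2.CHAIN_APPROX_NONE)
    for c in cs:
        if cv2.contourArea(c)<mn: continue
        W=np.array([px('top0',*q,z)[:2] for q in c.reshape(-1,2)],np.float32)
        print(name,[np.round(x,2) for x in cv2.minAreaRect(W)],'px',c.reshape(-1,2).mean(0).round(1))
comps(cv2.inRange(hsv,(22,110,150),(35,255,255)),42,'yel',10)
comps(cv2.inRange(hsv,(50,80,60),(80,255,255)),44,'green',1000)
w=cv2.inRange(hsv,(0,0,110),(180,70,255)); roi=np.zeros_like(w); roi[190:290,80:200]=255
comps(w&roi,24,'lid',1000)
b=((w>0)|(cv2.inRange(hsv,(22,110,150),(35,255,255))>0)).astype('u1')*255; roi[:]=0; roi[190:270,310:400]=255
comps(b&roi,30,'blk',50)
E
python3 m.py
python3 - <<'E'
from h import *
crop('top0',185,170,415,265,3.4,'v3.png')
E
```

```text
v [ 543. -285.   42.]
v [ 581. -408.   42.]
v [ 435. -273.   42.]
v [ 433. -390.   42.]
box [538.  52.  50.]
lidh [461. 386.  46.]
bailL [653. 198. 110.]
bailR [ 635. -112.  110.]
botl [ 724. -215.  110.]
yel [array([ 434.05, -392.24]), array([25.04, 17.61]), np.float64(89.26)] px [363.1 246.7]
yel [array([ 435.59, -273.02]), array([17.39, 17.69]), np.float64(43.6)] px [330.1 246.6]
yel [array([ 543.23, -288.31]), array([17.99, 14.23]), np.float64(89.36)] px [333.5 216. ]
yel [array([ 582.91, -415.08]), array([25.36, 17.9 ]), np.float64(89.4)] px [368.5 204.9]
yel [array([1144.45,  638.12]), array([395.75,  51.21]), np.float64(0.5)] px [74.4 53.2]
green [array([539.71,  55.43]), array([293.55, 183.75]), np.float64(86.28)] px [237.2 218. ]
lid [array([462.11, 389.64]), array([280.42, 179.42]), np.float64(86.02)] px [142.7 241.5]
blk [array([ 433.67, -388.4 ]), array([44.59, 56.87]), np.float64(82.33)] px [361.7 247. ]
blk [array([ 434.33, -273.17]), array([57.82, 44.95]), np.float64(5.67)] px [329.8 247.3]
blk [array([ 543.86, -288.64]), array([58.28, 45.21]), np.float64(14.52)] px [333.1 215.5]
blk [array([ 582.1 , -409.45]), array([43.48, 57.98]), np.float64(88.05)] px [366.8 204.8]
```

View pics/v3.png

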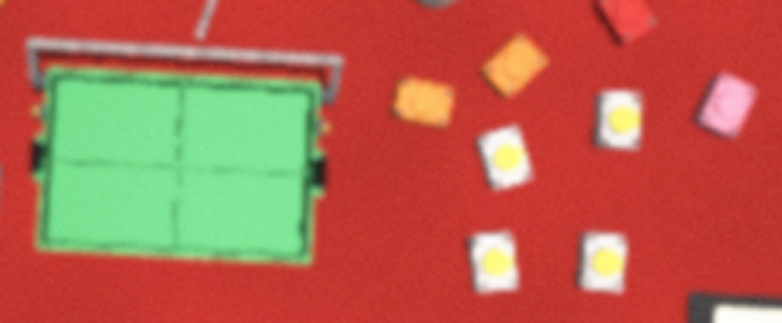

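```bash
R='';python3 -m creep '[{"delta_pos":[0.04,-0.04,0.01],"delta_rot":[0,0,3],"fingers":0},{"delta_pos":[0.27,-0.54,0.06],"delta_rot":[0,0,21],"fingers":0},{"delta_pos":[0.27,-0.54,0.06],"delta_rot":[0,0,21],"fingers":0},{"delta_pos":[0.27,-0.54,0.06],"delta_rot":[0,0,21],"fingers":0},{"delta_pos":[0.27,-0.54,0.06],"delta_rot":[0,0,21],"fingers":0},{"delta_pos":[0.27,-0.54,0.06],"delta_rot":[0,0,21],"fingers":0},{"delta_pos":[0.27,-0.54,0.06],"delta_rot":[0,0,21],"fingers":0},{"delta_pos":[0.27,-0.54,0.06],"delta_rot":[0,0,21],"fingers":0},{"delta_pos":[0.27,-0.54,0.06],"delta_rot":[0,0,21],"fingers":0},{"delta_pos":[0.27,-0.54,0.06],"delta_rot":[0,0,21],"fingers":0},{"delta_pos":[0.27,-0.54,0.06],"delta_rot":[0,0,21],"fingers":0},{"delta_pos":[0.27,-0.54,0.06],"delta_rot":[0,0,21],"fingers":0},{"delta_pos":[0.27,-0.54,0.06],"delta_rot":[0,0,21],"fingers":0},{"delta_pos":[0.27,-0.54,0.06],"delta_rot":[0,0,21],"fingers":0},{"delta_pos":[0.27,-0.54,0.06],"delta_rot":[0,0,21],"fingers":0},{"delta_pos":[0.27,-0.54,0.06],"delta_rot":[0,0,21],"fingers":0},{"delta_pos":[0.27,-0.54,0.06],"delta_rot":[0,0,21],"fingers":0},{"delta_pos":[0.27,-0.54,0.06],"delta_rot":[0,0,21],"fingers":0},{"delta_pos":[0.27,-0.54,0.06],"delta_rot":[0,0,21],"fingers":0},{"delta_pos":[0.27,-0.54,0.06],"delta_rot":[0,0,21],"fingers":0}]'
python3 - <<'E'
from h import *
snap('wrist','w1'); crop('w1',0,0,512,384,1.5,'v4.png')
K,R,t,_=load('w1'); print(-R.T@t,R)
s=manip.read_state(); print(s['joints'])
E
```

```text
time_s: 1.77
tcp_pos: [540.1, 52.2, 351.1]
tcp_rot: [[0.06, -0.001, -0.998], [0.998, -0.001, 0.06], [-0.001, -1.0, 0.001]]
wrist_force: [-0.2, -0.6, -0.1]
opening: 91.8
[466.71928323  57.00753567 444.2678806 ] [[ 0.06064216  0.99815731 -0.00212357]
 [ 0.96057926 -0.0577806   0.27193544]
 [ 0.27131165 -0.01853061 -0.96231315]]
[ 0.06443675  0.23308814 -0.24815955  1.75719277  0.06341477  1.15970883
  1.30766246]
```

View pics/v4.png

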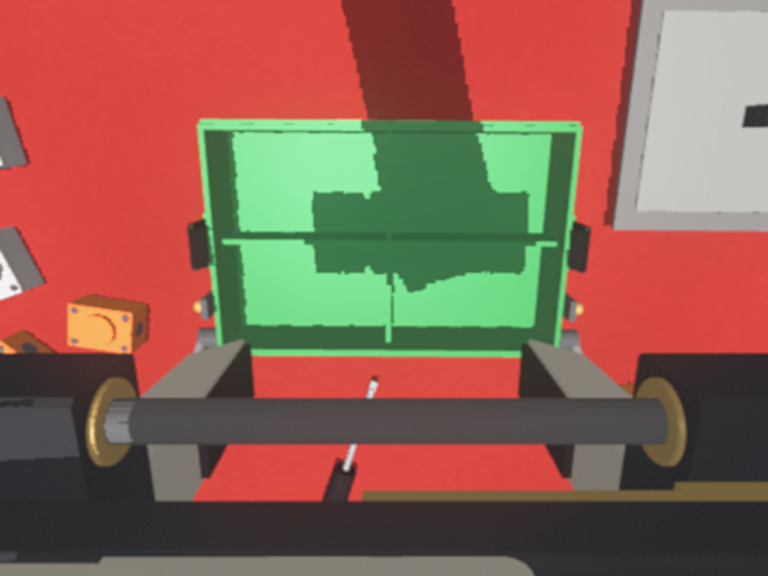

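```bash
python3 - <<'E'
from h import *
P=lambda u,v,z:px('w1',u/1.5,v/1.5,z)
c=[P(*q,62) for q in [(200,121),(580,124),(562,356),(218,354)]]
for q in c: print(q.round(1))
print(np.mean(c,0)); 
for a,b in((0,1),(3,2)):
    d=c[b]-c[a]; print(np.linalg.norm(d),np.degrees(np.arctan2(-d[0],d[1])))
print(P(389,237,44))
E
python3 -m creep '[{"delta_pos":[0.0,-0.04,0.01],"delta_rot":[0,0,0],"fingers":150},{"delta_pos":[-0.03,-0.39,0.03],"delta_rot":[0,0,0],"fingers":255},{"delta_pos":[-0.03,-0.39,0.03],"delta_rot":[0,0,0],"fingers":255},{"delta_pos":[-0.03,-0.39,0.03],"delta_rot":[0,0,0],"fingers":255},{"delta_pos":[-0.03,-0.39,0.03],"delta_rot":[0,0,0],"fingers":255},{"delta_pos":[-0.03,-0.39,0.03],"delta_rot":[0,0,0],"fingers":255},{"delta_pos":[-0.03,-0.39,0.03],"delta_rot":[0,0,0],"fingers":255},{"delta_pos":[-0.03,-0.39,0.03],"delta_rot":[0,0,0],"fingers":255},{"delta_pos":[-0.03,-0.39,0.03],"delta_rot":[0,0,0],"fingers":255},{"delta_pos":[-0.03,-0.39,0.03],"delta_rot":[0,0,0],"fingers":255},{"delta_pos":[-0.03,-0.39,0.03],"delta_rot":[0,0,0],"fingers":255},{"delta_pos":[-0.03,-0.39,0.03],"delta_rot":[0,0,0],"fingers":255},{"delta_pos":[-0.03,-0.39,0.03],"delta_rot":[0,0,0],"fingers":255}]' 20
python3 - <<'E'
from h import *
snap('wrist','w2'); crop('w2',0,0,512,384,1.5,'v5.png')
E
```

```text
[439.7 -77.2  62. ]
[458.5 198.3  62. ]
[640.6 191.7  62. ]
[621.8 -91.9  62. ]
[540.16669452  55.2181897   62.        ]
276.2030797657753 -3.911898116609147
284.1955610715172 -3.7838530985178753
[536.05249737  54.77950314  44.        ]
time_s: 2.9
tcp_pos: [510.9, -335.9, 380.9]
tcp_rot: [[0.058, -0.001, -0.998], [0.998, 0.0, 0.058], [0.0, -1.0, 0.001]]
wrist_force: [1.2, 0.1, -0.3]
opening: 10.2
```

View pics/v5.png

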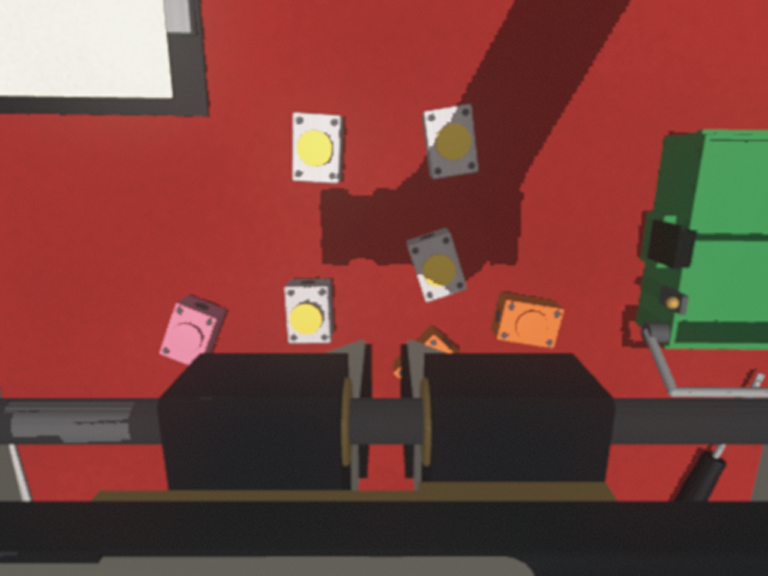

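Run:
```python
from h import *
P=lambda u,v,z:px('w2',u/1.5,v/1.5,z)
for n,cap,cs in [('A',(453,141),[(424,111),(472,105),(479,172),(432,178)]),('B',(438,270),[(407,243),(447,229),(466,290),(429,301)]),('C',(315,148),[(294,113),(342,115),(340,183),(293,181)]),('D',(307,320),[(285,285),(331,283),(331,342),(287,343)])]:
    W=np.array([P(*q,30)[:2] for q in cs]); d=(W[2]+W[3]-W[0]-W[1]); e=W[1]+W[2]-W[0]-W[3]
    print(n,P(*cap,42).round(1),W.mean(0).round(1),'yaw',np.degrees([np.arctan2(d[1],d[0]),np.arctan2(-e[0],e[1])]).round(1),'size',np.linalg.norm(d)/2,np.linalg.norm(e)/2)
```

```text
A [ 435.4 -275.5   42. ] [ 436.1 -275. ] yaw [5.3 3.6] size 55.440827728286905 40.620942343424936
B [ 544.6 -291.2   42. ] [ 544.1 -290.6] yaw [16.7 15.2] size 59.2295128861148 36.66963460659204
C [ 434.3 -390.3   42. ] [ 434.8 -390.1] yaw [-6.8 -5.7] size 56.11412163484848 40.62565477060527
D [ 584.7 -412.3   42. ] [ 582.7 -412.5] yaw [-4.8 -1.3] size 57.77940239147931 42.24633806249986
```

```bash
python3 -m creep '[{"delta_pos":[-0.075,0.061,-0.03],"delta_rot":[0,0,0],"fingers":255},{"delta_pos":[-0.075,0.061,-0.25],"delta_rot":[0,0,0],"fingers":255},{"delta_pos":[-0.075,0.061,-0.25],"delta_rot":[0,0,0],"fingers":255},{"delta_pos":[-0.075,0.061,-0.25],"delta_rot":[0,0,0],"fingers":255},{"delta_pos":[-0.075,0.061,-0.25],"delta_rot":[0,0,0],"fingers":255},{"delta_pos":[-0.075,0.061,-0.25],"delta_rot":[0,0,0],"fingers":255},{"delta_pos":[-0.075,0.061,-0.25],"delta_rot":[0,0,0],"fingers":255},{"delta_pos":[-0.075,0.061,-0.25],"delta_rot":[0,0,0],"fingers":255},{"delta_pos":[-0.075,0.061,-0.262],"delta_rot":[0,0,0],"fingers":255},{"delta_pos":[-0.075,0.061,-0.268],"delta_rot":[0,0,0],"fingers":255},{"delta_pos":[-0.075,0.061,-0.271],"delta_rot":[0,0,0],"fingers":255},{"delta_pos":[-0.075,0.061,-0.274],"delta_rot":[0,0,0],"fingers":255},{"delta_pos":[-0.075,0.061,-0.276],"delta_rot":[0,0,0],"fingers":255},{"delta_pos":[-0.075,0.061,-0.278],"delta_rot":[0,0,0],"fingers":255}]'
python3 -m creep '[{"delta_pos":[0,0,-0.001],"delta_rot":[0,0,0],"fingers":255},{"delta_pos":[0,0,-0.002],"delta_rot":[0,0,0],"fingers":255}]'
```

```text
time_s: 4.12
tcp_pos: [437.6, -274.5, 104.7]
tcp_rot: [[0.056, 0.002, -0.998], [0.998, -0.001, 0.056], [-0.001, -1.0, -0.002]]
wrist_force: [-0.7, 2.4, 5.9]
opening: 0.5
time_s: 4.28
tcp_pos: [438.7, -274.8, 104.0]
tcp_rot: [[0.056, 0.005, -0.998], [0.998, -0.002, 0.056], [-0.002, -1.0, -0.005]]
wrist_force: [0.8, 1.9, 6.0]
opening: 0.3
```

```bash
python3 -m creep '[{"delta_pos":[-0.002,0,-0.003],"delta_rot":[0,0,0],"fingers":255},{"delta_pos":[-0.002,0,-0.005],"delta_rot":[0,0,0],"fingers":255},{"delta_pos":[-0.002,0,-0.006],"delta_rot":[0,0,0],"fingers":255},{"delta_pos":[-0.002,0,-0.006],"delta_rot":[0,0,0],"fingers":255}]'
```

```text
time_s: 4.62
tcp_pos: [438.7, -274.9, 101.0]
tcp_rot: [[0.056, 0.008, -0.998], [0.998, -0.003, 0.056], [-0.002, -1.0, -0.008]]
wrist_force: [-3.6, 5.9, 24.6]
opening: 0.8
```

```bash
python3 -m creep '[{"delta_pos":[0,0,0.03],"delta_rot":[0,0,0],"fingers":255},{"delta_pos":[0.106,-0.016,0.03],"delta_rot":[0,0,0],"fingers":255},{"delta_pos":[0.106,-0.016,0.03],"delta_rot":[0,0,0],"fingers":255},{"delta_pos":[0.106,-0.016,0.03],"delta_rot":[0,0,0],"fingers":255},{"delta_pos":[0.106,-0.016,0.03],"delta_rot":[0,0,0],"fingers":255},{"delta_pos":[0.106,-0.016,0.014],"delta_rot":[0,0,0],"fingers":255},{"delta_pos":[0.106,-0.016,0.008],"delta_rot":[0,0,0],"fingers":255},{"delta_pos":[0.106,-0.016,0.004],"delta_rot":[0,0,0],"fingers":255},{"delta_pos":[0.106,-0.016,0.001],"delta_rot":[0,0,0],"fingers":255},{"delta_pos":[0.106,-0.016,-0.001],"delta_rot":[0,0,0],"fingers":255},{"delta_pos":[0.106,-0.016,-0.003],"delta_rot":[0,0,0],"fingers":255},{"delta_pos":[0.106,-0.016,-0.003],"delta_rot":[0,0,0],"fingers":255}]'
python3 -c "
from h import *
snap('side','s1')"
```

```text
time_s: 5.62
tcp_pos: [543.8, -290.7, 101.1]
tcp_rot: [[0.056, 0.007, -0.998], [0.998, -0.002, 0.056], [-0.002, -1.0, -0.007]]
wrist_force: [-8.1, 5.3, 24.5]
opening: -0.0
```

```bash
python3 -m creep '[{"delta_pos":[0,0,0.03],"delta_rot":[0,0,0],"fingers":255},{"delta_pos":[0.04,-0.1215,0.03],"delta_rot":[0,0,0],"fingers":255},{"delta_pos":[0.04,-0.1215,0.03],"delta_rot":[0,0,0],"fingers":255},{"delta_pos":[0.04,-0.1215,0.03],"delta_rot":[0,0,0],"fingers":255},{"delta_pos":[0.04,-0.1215,0.03],"delta_rot":[0,0,0],"fingers":255},{"delta_pos":[0.04,-0.1215,0.014],"delta_rot":[0,0,0],"fingers":255},{"delta_pos":[0.04,-0.1215,0.008],"delta_rot":[0,0,0],"fingers":255},{"delta_pos":[0.04,-0.1215,0.004],"delta_rot":[0,0,0],"fingers":255},{"delta_pos":[0.04,-0.1215,0.001],"delta_rot":[0,0,0],"fingers":255},{"delta_pos":[0.04,-0.1215,-0.001],"delta_rot":[0,0,0],"fingers":255},{"delta_pos":[0.04,-0.1215,-0.003],"delta_rot":[0,0,0],"fingers":255},{"delta_pos":[0.04,-0.1215,-0.003],"delta_rot":[0,0,0],"fingers":255}]'
python3 -m creep '[{"delta_pos":[0,0,0.03],"delta_rot":[0,0,0],"fingers":255},{"delta_pos":[-0.1495,0.0225,0.03],"delta_rot":[0,0,0],"fingers":255},{"delta_pos":[-0.1495,0.0225,0.03],"delta_rot":[0,0,0],"fingers":255},{"delta_pos":[-0.1495,0.0225,0.03],"delta_rot":[0,0,0],"fingers":255},{"delta_pos":[-0.1495,0.0225,0.03],"delta_rot":[0,0,0],"fingers":255},{"delta_pos":[-0.1495,0.0225,0.03],"delta_rot":[0,0,0],"fingers":255},{"delta_pos":[-0.1495,0.0225,0.014],"delta_rot":[0,0,0],"fingers":255},{"delta_pos":[-0.1495,0.0225,0.008],"delta_rot":[0,0,0],"fingers":255},{"delta_pos":[-0.1495,0.0225,0.004],"delta_rot":[0,0,0],"fingers":255},{"delta_pos":[-0.1495,0.0225,0.001],"delta_rot":[0,0,0],"fingers":255},{"delta_pos":[-0.1495,0.0225,-0.001],"delta_rot":[0,0,0],"fingers":255},{"delta_pos":[-0.1495,0.0225,-0.003],"delta_rot":[0,0,0],"fingers":255},{"delta_pos":[-0.1495,0.0225,-0.003],"delta_rot":[0,0,0],"fingers":255}]'
```

```text
time_s: 6.67
tcp_pos: [582.6, -411.8, 101.2]
tcp_rot: [[0.055, 0.005, -0.998], [0.998, -0.003, 0.055], [-0.002, -1.0, -0.005]]
wrist_force: [-9.0, 1.2, 21.3]
opening: 0.3
time_s: 7.75
tcp_pos: [433.0, -387.2, 100.9]
tcp_rot: [[0.054, 0.002, -0.999], [0.999, 0.001, 0.054], [0.001, -1.0, -0.002]]
wrist_force: [-10.4, 9.0, 32.4]
opening: 0.6
```

```bash
python3 -m creep '[{"delta_pos":[0.001,-0.002,0.03],"delta_rot":[0,0,-3],"fingers":0},{"delta_pos":[0.001,-0.002,0.03],"delta_rot":[0,0,-3],"fingers":0},{"delta_pos":[0.001,-0.002,0.03],"delta_rot":[0,0,-3],"fingers":0},{"delta_pos":[0.001,-0.002,0.03],"delta_rot":[0,0,-3],"fingers":0},{"delta_pos":[0.001,-0.002,0.03],"delta_rot":[0,0,-3],"fingers":0},{"delta_pos":[0.001,-0.002,0.03],"delta_rot":[0,0,-3],"fingers":0},{"delta_pos":[0.001,-0.002,0.03],"delta_rot":[0,0,-3],"fingers":0},{"delta_pos":[0.001,-0.002,0.03],"delta_rot":[0,0,-3],"fingers":0},{"delta_pos":[0.001,-0.002,0.03],"delta_rot":[0,0,-3],"fingers":0},{"delta_pos":[0.001,-0.002,0.03],"delta_rot":[0,0,-3],"fingers":0},{"delta_pos":[0.001,-0.002,0.005],"delta_rot":[0,0,-3],"fingers":0},{"delta_pos":[0.001,-0.002,-0.015],"delta_rot":[0,0,-3],"fingers":0},{"delta_pos":[0.001,-0.002,-0.026],"delta_rot":[0,0,-3],"fingers":0},{"delta_pos":[0.001,-0.002,-0.026],"delta_rot":[0,0,-3],"fingers":150},{"delta_pos":[0.001,-0.002,-0.026],"delta_rot":[0,0,-3],"fingers":255},{"delta_pos":[0.001,-0.002,-0.026],"delta_rot":[0,0,-3],"fingers":255},{"delta_pos":[0.001,-0.002,-0.026],"delta_rot":[0,0,-3],"fingers":255},{"delta_pos":[0.001,-0.002,-0.026],"delta_rot":[0,0,-3],"fingers":255}]' 40
python3 -m creep '[{"delta_pos":[0,0,0],"delta_rot":[0,0,0],"fingers":255},{"delta_pos":[0,0,0],"delta_rot":[0,0,0],"fingers":255},{"delta_pos":[0,0,0],"delta_rot":[0,0,0],"fingers":255}]'
python3 -m creep '[{"delta_pos":[0,0,0.03],"delta_rot":[0,0,0],"fingers":255},{"delta_pos":[0,0,0.06],"delta_rot":[0,0,0],"fingers":255},{"delta_pos":[0,0,0.09],"delta_rot":[0,0,0],"fingers":255},{"delta_pos":[0,0,0.09],"delta_rot":[0,0,0],"fingers":255}]'
python3 -c "
from h import *
snap('wrist','w3'); crop('w3',0,0,512,384,1.5,'v6.png')"
```

```text
time_s: 9.25
tcp_pos: [434.7, -389.8, 76.1]
tcp_rot: [[0.106, 0.004, -0.994], [0.994, -0.001, 0.106], [-0.0, -1.0, -0.004]]
wrist_force: [-0.6, 1.0, -0.4]
opening: 58.3
time_s: 9.5
tcp_pos: [435.1, -390.4, 76.8]
tcp_rot: [[0.106, 0.005, -0.994], [0.994, -0.002, 0.106], [-0.002, -1.0, -0.005]]
wrist_force: [-0.4, -0.9, 2.9]
opening: 39.9
time_s: 9.83
tcp_pos: [437.7, -392.7, 172.6]
tcp_rot: [[0.106, 0.012, -0.994], [0.994, -0.008, 0.106], [-0.007, -1.0, -0.013]]
wrist_force: [1.1, -0.1, -1.9]
opening: 40.0
```

View pics/v6.png

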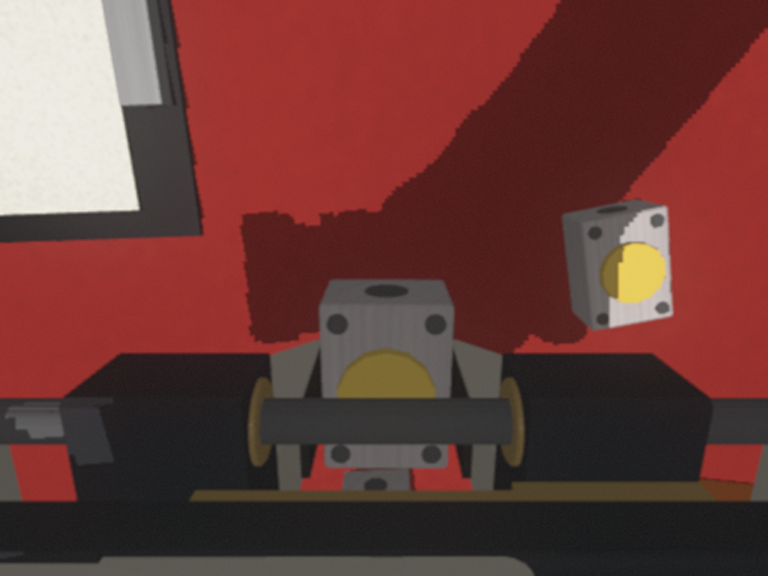

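```bash
python3 -m creep '[{"delta_pos":[0.01,0.03,0.02],"delta_rot":[0,0,0],"fingers":255},{"delta_pos":[0.052,0.401,0.04],"delta_rot":[0.5,0.7,2.3],"fingers":255},{"delta_pos":[0.052,0.401,0.04],"delta_rot":[0.5,0.7,2.3],"fingers":255},{"delta_pos":[0.052,0.401,0.04],"delta_rot":[0.5,0.7,2.3],"fingers":255},{"delta_pos":[0.052,0.401,0.04],"delta_rot":[0.5,0.7,2.3],"fingers":255},{"delta_pos":[0.052,0.401,0.04],"delta_rot":[0.5,0.7,2.3],"fingers":255},{"delta_pos":[0.052,0.401,0.04],"delta_rot":[0.5,0.7,2.3],"fingers":255},{"delta_pos":[0.052,0.401,0.04],"delta_rot":[0.5,0.7,2.3],"fingers":255},{"delta_pos":[0.052,0.401,0.04],"delta_rot":[0.5,0.7,2.3],"fingers":255},{"delta_pos":[0.052,0.401,0.04],"delta_rot":[0.5,0.7,2.3],"fingers":255},{"delta_pos":[0.052,0.401,0.04],"delta_rot":[0.5,0.7,2.3],"fingers":255},{"delta_pos":[0.052,0.401,0.04],"delta_rot":[0.5,0.7,2.3],"fingers":255},{"delta_pos":[0.052,0.401,0.04],"delta_rot":[0.5,0.7,2.3],"fingers":255},{"delta_pos":[0.052,0.401,0.04],"delta_rot":[0.5,0.7,2.3],"fingers":255}]'
```

```text
time_s: 11.05
tcp_pos: [488.0, 7.6, 209.2]
tcp_rot: [[0.068, -0.004, -0.998], [0.998, 0.002, 0.068], [0.002, -1.0, 0.004]]
wrist_force: [0.5, 0.7, -2.0]
opening: 39.6
```

```bash
python3 -m creep '[{"delta_pos":[0.002,0,-0.03],"delta_rot":[0,0,0],"fingers":255},{"delta_pos":[0.002,0,-0.06],"delta_rot":[0,0,0],"fingers":255},{"delta_pos":[0.002,0,-0.09],"delta_rot":[0,0,0],"fingers":255},{"delta_pos":[0.002,0,-0.11],"delta_rot":[0,0,0],"fingers":255},{"delta_pos":[0.002,0,-0.12],"delta_rot":[0,0,0],"fingers":255},{"delta_pos":[0.002,0,-0.125],"delta_rot":[0,0,0],"fingers":255},{"delta_pos":[0.002,0,-0.1275],"delta_rot":[0,0,0],"fingers":255},{"delta_pos":[0.002,0,-0.1275],"delta_rot":[0,0,0],"fingers":255},{"delta_pos":[0.002,0,-0.1275],"delta_rot":[0,0,0],"fingers":255}]'
python3 -m creep '[{"delta_pos":[0,0,0],"delta_rot":[0,0,0],"fingers":115},{"delta_pos":[0,0,0],"delta_rot":[0,0,0],"fingers":115},{"delta_pos":[0,0,0],"delta_rot":[0,0,0],"fingers":115},{"delta_pos":[0,0,0],"delta_rot":[0,0,0],"fingers":115},{"delta_pos":[0,0,0.03],"delta_rot":[0,0,0],"fingers":115},{"delta_pos":[0,0,0.06],"delta_rot":[0,0,0],"fingers":80},{"delta_pos":[0,0,0.1],"delta_rot":[0,0,0],"fingers":40},{"delta_pos":[0,0,0.15],"delta_rot":[0,0,0],"fingers":0}]'
python3 -c "
from h import *
snap('top','t1');snap('side','s2')"; sed -i "s/'top0'/FN/g; s/^import sys/import sys; FN=sys.argv[1]/" m.py; python3 m.py t1 | grep -E 'yel|blk'; python3 m.py top0|grep blk
```

```text
time_s: 11.8
tcp_pos: [491.0, 7.3, 82.7]
tcp_rot: [[0.069, -0.002, -0.998], [0.998, 0.002, 0.069], [0.002, -1.0, 0.002]]
wrist_force: [-0.4, 0.4, -0.5]
opening: 39.7
time_s: 12.47
tcp_pos: [489.9, 7.4, 225.3]
tcp_rot: [[0.068, -0.005, -0.998], [0.998, 0.002, 0.068], [0.002, -1.0, 0.005]]
wrist_force: [1.3, 0.1, 0.3]
opening: 65.9
yel [array([ 435.55, -273.  ]), array([14.22, 17.62]), np.float64(88.54)] px [330.  246.6]
yel [array([ 543.23, -288.31]), array([17.99, 14.23]), np.float64(89.36)] px [333.5 215.9]
yel [array([ 581.15, -411.46]), array([18.16, 14.32]), np.float64(89.4)] px [367.5 205. ]
yel [array([1144.61,  637.5 ]), array([ 49.45, 395.46]), np.float64(89.76)] px [74.4 53. ]
blk [array([ 434.53, -273.15]), array([57.42, 44.95]), np.float64(5.67)] px [329.7 246.9]
blk [array([ 543.92, -288.87]), array([58.28, 44.75]), np.float64(14.52)] px [332.8 215.9]
blk [array([ 582.1 , -409.45]), array([43.48, 57.98]), np.float64(88.05)] px [366.1 205. ]
blk [array([ 433.67, -388.4 ]), array([44.59, 56.87]), np.float64(82.33)] px [361.7 247. ]
blk [array([ 434.33, -273.17]), array([57.82, 44.95]), np.float64(5.67)] px [329.8 247.3]
blk [array([ 543.86, -288.64]), array([58.28, 45.21]), np.float64(14.52)] px [333.1 215.5]
blk [array([ 582.1 , -409.45]), array([43.48, 57.98]), np.float64(88.05)] px [366.8 204.8]
```

```bash
python3 -m creep '[{"delta_pos":[-0.01,-0.04,0],"delta_rot":[0,0,4],"fingers":0},{"delta_pos":[-0.054,-0.2825,0],"delta_rot":[0,0,8.4],"fingers":0},{"delta_pos":[-0.054,-0.2825,0],"delta_rot":[0,0,8.4],"fingers":0},{"delta_pos":[-0.054,-0.2825,0],"delta_rot":[0,0,8.4],"fingers":0},{"delta_pos":[-0.054,-0.2825,0],"delta_rot":[0,0,8.4],"fingers":0},{"delta_pos":[-0.054,-0.2825,0],"delta_rot":[0,0,8.4],"fingers":0},{"delta_pos":[-0.054,-0.2825,-0.095],"delta_rot":[0,0,8.4],"fingers":0},{"delta_pos":[-0.054,-0.2825,-0.095],"delta_rot":[0,0,8.4],"fingers":0},{"delta_pos":[-0.054,-0.2825,-0.095],"delta_rot":[0,0,8.4],"fingers":0},{"delta_pos":[-0.054,-0.2825,-0.095],"delta_rot":[0,0,8.4],"fingers":0},{"delta_pos":[-0.054,-0.2825,-0.095],"delta_rot":[0,0,8.4],"fingers":0},{"delta_pos":[-0.054,-0.2825,-0.095],"delta_rot":[0,0,8.4],"fingers":0}]'
```

```text
time_s: 13.57
tcp_pos: [442.3, -274.3, 137.3]
tcp_rot: [[-0.079, 0.012, -0.997], [0.997, 0.003, -0.079], [0.002, -1.0, -0.012]]
wrist_force: [0.2, 0.0, 0.5]
opening: 91.7
```

```bash
python3 -m creep '[{"delta_pos":[-0.006,-0.001,-0.01],"delta_rot":[0,0.6,0],"fingers":0},{"delta_pos":[-0.006,-0.001,-0.035],"delta_rot":[0,0.6,0],"fingers":0},{"delta_pos":[-0.006,-0.001,-0.055],"delta_rot":[0,0.6,0],"fingers":0},{"delta_pos":[-0.006,-0.001,-0.061],"delta_rot":[0,0.6,0],"fingers":0},{"delta_pos":[-0.006,-0.001,-0.061],"delta_rot":[0,0.6,0],"fingers":150},{"delta_pos":[-0.006,-0.001,-0.061],"delta_rot":[0,0.6,0],"fingers":255},{"delta_pos":[-0.006,-0.001,-0.061],"delta_rot":[0,0.6,0],"fingers":255},{"delta_pos":[-0.006,-0.001,-0.061],"delta_rot":[0,0.6,0],"fingers":255},{"delta_pos":[-0.006,-0.001,-0.061],"delta_rot":[0,0.6,0],"fingers":255},{"delta_pos":[-0.006,-0.001,-0.061],"delta_rot":[0,0.6,0],"fingers":255},{"delta_pos":[-0.006,-0.001,-0.061],"delta_rot":[0,0.6,0],"fingers":255}]' 40
python3 -m creep '[{"delta_pos":[0,0,0],"delta_rot":[0,0,0],"fingers":255},{"delta_pos":[0,0,0.03],"delta_rot":[0,0,0],"fingers":255},{"delta_pos":[0,0,0.07],"delta_rot":[0,0,0],"fingers":255},{"delta_pos":[0,0,0.11],"delta_rot":[0,0,0],"fingers":255},{"delta_pos":[0,0,0.125],"delta_rot":[0,0,0],"fingers":255},{"delta_pos":[0,0,0.125],"delta_rot":[0,0,0],"fingers":255},{"delta_pos":[0,0,0.125],"delta_rot":[0,0,0],"fingers":255}]'
```

```text
time_s: 14.48
tcp_pos: [436.5, -275.5, 76.8]
tcp_rot: [[-0.079, 0.002, -0.997], [0.997, 0.003, -0.079], [0.003, -1.0, -0.002]]
wrist_force: [0.5, 0.2, -0.3]
opening: 49.9
time_s: 15.07
tcp_pos: [436.7, -275.7, 202.5]
tcp_rot: [[-0.079, 0.003, -0.997], [0.997, 0.002, -0.079], [0.002, -1.0, -0.004]]
wrist_force: [-0.2, 1.2, -2.9]
opening: 39.6
```

```bash
python3 -c "
from h import *
snap('wrist','w4'); 
a=load('w3')[3][170:330,150:370];b=load('w4')[3][170:330,150:370]
cv2.imwrite('pics/v7.png',cv2.resize(np.hstack([a,b]),None,fx=1.8,fy=1.8))"
```

```text
(no output)
```

View pics/v7.png

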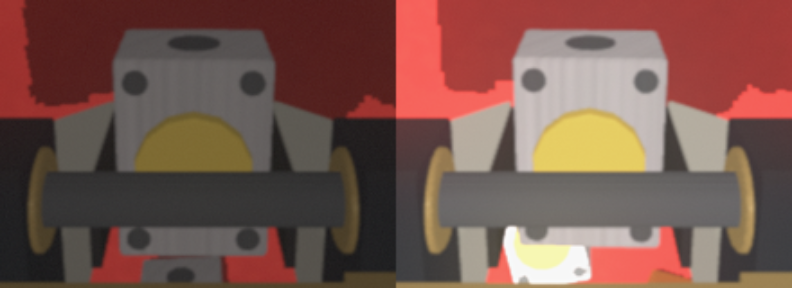

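```bash
python3 -m creep '[{"delta_pos":[0.01,0.03,0.01],"delta_rot":[0,0,-3],"fingers":255},{"delta_pos":[0.06,0.3835,0.01],"delta_rot":[0,0,-8.3],"fingers":255},{"delta_pos":[0.06,0.3835,0.01],"delta_rot":[0,0,-8.3],"fingers":255},{"delta_pos":[0.06,0.3835,0.01],"delta_rot":[0,0,-8.3],"fingers":255},{"delta_pos":[0.06,0.3835,0.01],"delta_rot":[0,0,-8.3],"fingers":255},{"delta_pos":[0.06,0.3835,0.01],"delta_rot":[0,0,-8.3],"fingers":255},{"delta_pos":[0.06,0.3835,0.01],"delta_rot":[0,0,-8.3],"fingers":255},{"delta_pos":[0.06,0.3835,0.01],"delta_rot":[0,0,-8.3],"fingers":255},{"delta_pos":[0.06,0.3835,0.01],"delta_rot":[0,0,-8.3],"fingers":255},{"delta_pos":[0.06,0.3835,0.01],"delta_rot":[0,0,-8.3],"fingers":255},{"delta_pos":[0.06,0.3835,0.01],"delta_rot":[0,0,-8.3],"fingers":255},{"delta_pos":[0.06,0.3835,0.01],"delta_rot":[0,0,-8.3],"fingers":255},{"delta_pos":[0.06,0.3835,0.01],"delta_rot":[0,0,-8.3],"fingers":255},{"delta_pos":[0.06,0.3835,0.01],"delta_rot":[0,0,-8.3],"fingers":255}]'
```

```text
time_s: 16.28
tcp_pos: [495.1, 106.4, 209.9]
tcp_rot: [[0.068, -0.001, -0.998], [0.998, 0.002, 0.068], [0.002, -1.0, 0.002]]
wrist_force: [-0.8, -1.1, -2.2]
opening: 40.0
```

Lower to about 87.

```bash
python3 -m creep '[{"delta_pos":[0.001,0.001,-0.03],"delta_rot":[0,0,0],"fingers":255},{"delta_pos":[0.001,0.001,-0.06],"delta_rot":[0,0,0],"fingers":255},{"delta_pos":[0.001,0.001,-0.09],"delta_rot":[0,0,0],"fingers":255},{"delta_pos":[0.001,0.001,-0.11],"delta_rot":[0,0,0],"fingers":255},{"delta_pos":[0.001,0.001,-0.119],"delta_rot":[0,0,0],"fingers":255},{"delta_pos":[0.001,0.001,-0.123],"delta_rot":[0,0,0],"fingers":255},{"delta_pos":[0.001,0.001,-0.123],"delta_rot":[0,0,0],"fingers":255}]'
python3 -m creep '[{"delta_pos":[0,0,-0.001],"delta_rot":[0,0,0],"fingers":255},{"delta_pos":[0,0,-0.001],"delta_rot":[0,0,0],"fingers":255}]'
```

```text
time_s: 16.87
tcp_pos: [495.5, 105.7, 87.4]
tcp_rot: [[0.071, -0.003, -0.998], [0.998, 0.0, 0.071], [0.0, -1.0, 0.003]]
wrist_force: [0.4, 0.3, -1.1]
opening: 39.5
time_s: 17.03
tcp_pos: [496.1, 104.7, 87.1]
tcp_rot: [[0.072, -0.002, -0.997], [0.997, -0.0, 0.072], [-0.0, -1.0, 0.002]]
wrist_force: [0.2, -1.0, 2.5]
opening: 39.4
```

```bash
python3 -m creep '[{"delta_pos":[0,0.001,0],"delta_rot":[0,0,0],"fingers":125},{"delta_pos":[0,0.001,0],"delta_rot":[0,0,0],"fingers":125},{"delta_pos":[0,0.001,0],"delta_rot":[0,0,0],"fingers":125},{"delta_pos":[0,0.001,0],"delta_rot":[0,0,0],"fingers":125},{"delta_pos":[0,0.001,0.03],"delta_rot":[0,0,0],"fingers":125},{"delta_pos":[0,0.001,0.06],"delta_rot":[0,0,0],"fingers":80},{"delta_pos":[0,0.001,0.1],"delta_rot":[0,0,0],"fingers":40},{"delta_pos":[0,0,0.14],"delta_rot":[0,0,0],"fingers":0},{"delta_pos":[0,0,0.14],"delta_rot":[0,0,0],"fingers":0}]'
python3 -c "
from h import *
snap('top','t2');snap('side','s3')"; python3 m.py t2 | grep -E 'yel|blk'
```

```text
time_s: 17.78
tcp_pos: [500.4, 105.9, 234.7]
tcp_rot: [[0.072, 0.01, -0.997], [0.997, 0.003, 0.072], [0.003, -1.0, -0.01]]
wrist_force: [0.5, 1.0, -0.9]
opening: 69.3
yel [array([ 543.23, -288.31]), array([17.99, 14.23]), np.float64(89.36)] px [333.5 216. ]
yel [array([ 581.15, -411.46]), array([18.16, 14.32]), np.float64(89.4)] px [367.5 205. ]
yel [array([1144.53,  637.72]), array([ 48.35, 395.45]), np.float64(89.99)] px [74.5 53. ]
blk [array([ 543.92, -288.87]), array([58.28, 44.75]), np.float64(14.52)] px [333. 216.]
blk [array([ 582.1 , -409.45]), array([43.49, 57.98]), np.float64(88.05)] px [366.3 204.8]
```

```bash
python3 -m creep '[{"delta_pos":[0.005,-0.03,0],"delta_rot":[0,0,4],"fingers":0},{"delta_pos":[0.044,-0.3965,0],"delta_rot":[0,0.6,19.6],"fingers":0},{"delta_pos":[0.044,-0.3965,0],"delta_rot":[0,0.6,19.6],"fingers":0},{"delta_pos":[0.044,-0.3965,0],"delta_rot":[0,0.6,19.6],"fingers":0},{"delta_pos":[0.044,-0.3965,0],"delta_rot":[0,0.6,19.6],"fingers":0},{"delta_pos":[0.044,-0.3965,0],"delta_rot":[0,0.6,19.6],"fingers":0},{"delta_pos":[0.044,-0.3965,0],"delta_rot":[0,0.6,19.6],"fingers":0},{"delta_pos":[0.044,-0.3965,0],"delta_rot":[0,0.6,19.6],"fingers":0},{"delta_pos":[0.044,-0.3965,-0.1],"delta_rot":[0,0.6,19.6],"fingers":0},{"delta_pos":[0.044,-0.3965,-0.1],"delta_rot":[0,0.6,19.6],"fingers":0},{"delta_pos":[0.044,-0.3965,-0.1],"delta_rot":[0,0.6,19.6],"fingers":0},{"delta_pos":[0.044,-0.3965,-0.1],"delta_rot":[0,0.6,19.6],"fingers":0},{"delta_pos":[0.044,-0.3965,-0.1],"delta_rot":[0,0.6,19.6],"fingers":0},{"delta_pos":[0.044,-0.3965,-0.1],"delta_rot":[0,0.6,19.6],"fingers":0},{"delta_pos":[0.044,-0.3965,-0.1],"delta_rot":[0,0.6,19.6],"fingers":0}]'
```

```text
time_s: 19.13
tcp_pos: [542.2, -289.6, 129.7]
tcp_rot: [[-0.268, -0.007, -0.963], [0.963, 0.001, -0.268], [0.003, -1.0, 0.007]]
wrist_force: [0.8, 0.5, 0.2]
opening: 91.7
```

```bash
python3 -m creep '[{"delta_pos":[0.002,-0.001,-0.02],"delta_rot":[0,-0.4,0],"fingers":0},{"delta_pos":[0.002,-0.001,-0.045],"delta_rot":[0,-0.4,0],"fingers":0},{"delta_pos":[0.002,-0.001,-0.0535],"delta_rot":[0,-0.4,0],"fingers":150},{"delta_pos":[0.002,-0.001,-0.0535],"delta_rot":[0,-0.4,0],"fingers":255},{"delta_pos":[0.002,-0.001,-0.0535],"delta_rot":[0,-0.4,0],"fingers":255},{"delta_pos":[0.002,-0.001,-0.0535],"delta_rot":[0,-0.4,0],"fingers":255},{"delta_pos":[0.002,-0.001,-0.0535],"delta_rot":[0,-0.4,0],"fingers":255},{"delta_pos":[0.002,-0.001,-0.0535],"delta_rot":[0,-0.4,0],"fingers":255},{"delta_pos":[0.002,-0.001,-0.0535],"delta_rot":[0,-0.4,0],"fingers":255},{"delta_pos":[0.002,-0.001,-0.0535],"delta_rot":[0,-0.4,0],"fingers":255},{"delta_pos":[0.002,-0.001,-0.0535],"delta_rot":[0,-0.4,0],"fingers":255},{"delta_pos":[0.002,-0.001,-0.0535],"delta_rot":[0,-0.4,0],"fingers":255},{"delta_pos":[0.002,-0.001,-0.0535],"delta_rot":[0,-0.4,0],"fingers":255}]' 40
python3 -m creep '[{"delta_pos":[0,0,0],"delta_rot":[0,0,0],"fingers":255},{"delta_pos":[0,0,0.03],"delta_rot":[0,0,0],"fingers":255},{"delta_pos":[0,0,0.07],"delta_rot":[0,0,0],"fingers":255},{"delta_pos":[0,0,0.11],"delta_rot":[0,0,0],"fingers":255},{"delta_pos":[0,0,0.14],"delta_rot":[0,0,0],"fingers":255},{"delta_pos":[0,0,0.14],"delta_rot":[0,0,0],"fingers":255},{"delta_pos":[0,0,0.14],"delta_rot":[0,0,0],"fingers":255}]'
```

```text
time_s: 20.22
tcp_pos: [544.4, -290.8, 76.6]
tcp_rot: [[-0.268, -0.0, -0.963], [0.963, 0.0, -0.268], [0.0, -1.0, -0.0]]
wrist_force: [-1.1, 0.5, 4.0]
opening: 39.3
time_s: 20.8
tcp_pos: [545.2, -291.3, 218.3]
tcp_rot: [[-0.268, 0.003, -0.963], [0.963, -0.001, -0.268], [-0.002, -1.0, -0.003]]
wrist_force: [-0.9, -1.0, -2.8]
opening: 39.7
```

```bash
python3 -m creep '[{"delta_pos":[0.004,0.03,0],"delta_rot":[0,0,-4],"fingers":255},{"delta_pos":[0.0365,0.2935,0],"delta_rot":[0,0,-19.3],"fingers":255},{"delta_pos":[0.0365,0.2935,0],"delta_rot":[0,0,-19.3],"fingers":255},{"delta_pos":[0.0365,0.2935,0],"delta_rot":[0,0,-19.3],"fingers":255},{"delta_pos":[0.0365,0.2935,0],"delta_rot":[0,0,-19.3],"fingers":255},{"delta_pos":[0.0365,0.2935,0],"delta_rot":[0,0,-19.3],"fingers":255},{"delta_pos":[0.0365,0.2935,0],"delta_rot":[0,0,-19.3],"fingers":255},{"delta_pos":[0.0365,0.2935,0],"delta_rot":[0,0,-19.3],"fingers":255},{"delta_pos":[0.0365,0.2935,0],"delta_rot":[0,0,-19.3],"fingers":255},{"delta_pos":[0.0365,0.2935,0],"delta_rot":[0,0,-19.3],"fingers":255},{"delta_pos":[0.0365,0.2935,0],"delta_rot":[0,0,-19.3],"fingers":255},{"delta_pos":[0.0365,0.2935,0],"delta_rot":[0,0,-19.3],"fingers":255}]'
```

```text
time_s: 21.8
tcp_pos: [580.9, -0.0, 216.9]
tcp_rot: [[0.068, 0.0, -0.998], [0.998, -0.003, 0.068], [-0.003, -1.0, -0.0]]
wrist_force: [0.3, 0.7, -2.3]
opening: 39.1
```

```bash
python3 -m creep '[{"delta_pos":[0,0.001,-0.03],"delta_rot":[0,0,0],"fingers":255},{"delta_pos":[0,0.001,-0.06],"delta_rot":[0,0,0],"fingers":255},{"delta_pos":[0,0.001,-0.09],"delta_rot":[0,0,0],"fingers":255},{"delta_pos":[0,0.001,-0.115],"delta_rot":[0,0,0],"fingers":255},{"delta_pos":[0,0.001,-0.128],"delta_rot":[0,0,0],"fingers":255},{"delta_pos":[0,0.001,-0.1345],"delta_rot":[0,0,0],"fingers":255},{"delta_pos":[0,0.001,-0.1355],"delta_rot":[0,0,0],"fingers":255},{"delta_pos":[0,0.001,-0.1355],"delta_rot":[0,0,0],"fingers":255},{"delta_pos":[0,0.001,-0.1355],"delta_rot":[0,0,0],"fingers":255}]'
python3 -m creep '[{"delta_pos":[0,0,0],"delta_rot":[0,0,0],"fingers":125},{"delta_pos":[0,0,0],"delta_rot":[0,0,0],"fingers":122},{"delta_pos":[0,0,0],"delta_rot":[0,0,0],"fingers":122},{"delta_pos":[0,0,0],"delta_rot":[0,0,0],"fingers":122},{"delta_pos":[0,0,0.03],"delta_rot":[0,0,0],"fingers":122},{"delta_pos":[0,0,0.06],"delta_rot":[0,0,0],"fingers":80},{"delta_pos":[0,0,0.1],"delta_rot":[0,0,0],"fingers":40},{"delta_pos":[0,0,0.14],"delta_rot":[0,0,0],"fingers":0},{"delta_pos":[0,0,0.14],"delta_rot":[0,0,0],"fingers":0}]'
python3 -c "
from h import *
snap('top','t3');snap('side','s4')"; python3 m.py t3 | grep -E 'yel|blk'
```

```text
time_s: 22.55
tcp_pos: [581.9, 0.4, 82.4]
tcp_rot: [[0.069, 0.002, -0.998], [0.998, -0.004, 0.069], [-0.003, -1.0, -0.002]]
wrist_force: [0.3, -0.5, -2.8]
opening: 39.2
time_s: 23.3
tcp_pos: [586.6, 0.7, 231.1]
tcp_rot: [[0.069, 0.016, -0.997], [0.998, -0.003, 0.069], [-0.002, -1.0, -0.016]]
wrist_force: [1.8, 0.5, 0.2]
opening: 70.0
yel [array([494.71, 104.67]), array([14.09, 14.07]), np.float64(89.66)] px [223.  230.9]
yel [array([ 581.15, -411.46]), array([18.16, 14.32]), np.float64(89.4)] px [367.5 205. ]
yel [array([1144.6 ,  637.69]), array([ 49.58, 395.46]), np.float64(89.8)] px [74.4 53. ]
blk [array([ 582.1 , -409.45]), array([43.48, 57.98]), np.float64(88.05)] px [366.4 204.8]
```

```bash
python3 -m creep '[{"delta_pos":[0,-0.03,0],"delta_rot":[0,0.3,0],"fingers":0},{"delta_pos":[-0.004,-0.4127,0],"delta_rot":[0,0.6,1],"fingers":0},{"delta_pos":[-0.004,-0.4127,0],"delta_rot":[0,0.6,1],"fingers":0},{"delta_pos":[-0.004,-0.4127,0],"delta_rot":[0,0.6,1],"fingers":0},{"delta_pos":[-0.004,-0.4127,0],"delta_rot":[0,0.6,1],"fingers":0},{"delta_pos":[-0.004,-0.4127,0],"delta_rot":[0,0.6,1],"fingers":0},{"delta_pos":[-0.004,-0.4127,0],"delta_rot":[0,0.6,1],"fingers":0},{"delta_pos":[-0.004,-0.4127,0],"delta_rot":[0,0.6,1],"fingers":0},{"delta_pos":[-0.004,-0.4127,-0.05],"delta_rot":[0,0.6,1],"fingers":0},{"delta_pos":[-0.004,-0.4127,-0.1],"delta_rot":[0,0.6,1],"fingers":0},{"delta_pos":[-0.004,-0.4127,-0.1],"delta_rot":[0,0.6,1],"fingers":0},{"delta_pos":[-0.004,-0.4127,-0.1],"delta_rot":[0,0.6,1],"fingers":0},{"delta_pos":[-0.004,-0.4127,-0.1],"delta_rot":[0,0.6,1],"fingers":0},{"delta_pos":[-0.004,-0.4127,-0.1],"delta_rot":[0,0.6,1],"fingers":0},{"delta_pos":[-0.004,-0.4127,-0.1],"delta_rot":[0,0.6,1],"fingers":0},{"delta_pos":[-0.004,-0.4127,-0.1],"delta_rot":[0,0.6,1],"fingers":0}]'
```

```text
time_s: 24.73
tcp_pos: [581.8, -410.4, 127.6]
tcp_rot: [[0.049, 0.001, -0.999], [0.999, -0.004, 0.049], [-0.004, -1.0, -0.001]]
wrist_force: [0.6, 0.3, 0.0]
opening: 91.9
```

```bash
python3 -m creep '[{"delta_pos":[0.001,-0.001,-0.02],"delta_rot":[0,0,0],"fingers":0},{"delta_pos":[0.001,-0.001,-0.043],"delta_rot":[0,0,0],"fingers":0},{"delta_pos":[0.001,-0.001,-0.0513],"delta_rot":[0,0,0],"fingers":150},{"delta_pos":[0.001,-0.001,-0.0513],"delta_rot":[0,0,0],"fingers":255},{"delta_pos":[0.001,-0.001,-0.0513],"delta_rot":[0,0,0],"fingers":255},{"delta_pos":[0.001,-0.001,-0.0513],"delta_rot":[0,0,0],"fingers":255},{"delta_pos":[0.001,-0.001,-0.0513],"delta_rot":[0,0,0],"fingers":255},{"delta_pos":[0.001,-0.001,-0.0513],"delta_rot":[0,0,0],"fingers":255},{"delta_pos":[0.001,-0.001,-0.0513],"delta_rot":[0,0,0],"fingers":255},{"delta_pos":[0.001,-0.001,-0.0513],"delta_rot":[0,0,0],"fingers":255},{"delta_pos":[0.001,-0.001,-0.0513],"delta_rot":[0,0,0],"fingers":255},{"delta_pos":[0.001,-0.001,-0.0513],"delta_rot":[0,0,0],"fingers":255},{"delta_pos":[0.001,-0.001,-0.0513],"delta_rot":[0,0,0],"fingers":255}]' 40
python3 -m creep '[{"delta_pos":[0,0,0],"delta_rot":[0,0,0],"fingers":255},{"delta_pos":[0,0,0.03],"delta_rot":[0,0,0],"fingers":255},{"delta_pos":[0,0,0.07],"delta_rot":[0,0,0],"fingers":255},{"delta_pos":[0,0,0.11],"delta_rot":[0,0,0],"fingers":255},{"delta_pos":[0,0,0.14],"delta_rot":[0,0,0],"fingers":255},{"delta_pos":[0,0,0.14],"delta_rot":[0,0,0],"fingers":255},{"delta_pos":[0,0,0.14],"delta_rot":[0,0,0],"fingers":255}]'
```

```text
time_s: 25.82
tcp_pos: [582.9, -412.1, 76.9]
tcp_rot: [[0.049, 0.002, -0.999], [0.999, -0.005, 0.049], [-0.005, -1.0, -0.002]]
wrist_force: [-0.2, -2.4, 3.1]
opening: 39.6
time_s: 26.4
tcp_pos: [583.9, -412.4, 219.1]
tcp_rot: [[0.049, 0.005, -0.999], [0.999, -0.007, 0.049], [-0.007, -1.0, -0.005]]
wrist_force: [0.3, 0.4, -2.5]
opening: 39.9
```

```bash
python3 -m creep '[{"delta_pos":[0.0,0.03,0],"delta_rot":[0,0,0],"fingers":255},{"delta_pos":[0.0045,0.514,0],"delta_rot":[0.3,0.2,-1],"fingers":255},{"delta_pos":[0.0045,0.514,0],"delta_rot":[0.3,0.2,-1],"fingers":255},{"delta_pos":[0.0045,0.514,0],"delta_rot":[0.3,0.2,-1],"fingers":255},{"delta_pos":[0.0045,0.514,0],"delta_rot":[0.3,0.2,-1],"fingers":255},{"delta_pos":[0.0045,0.514,0],"delta_rot":[0.3,0.2,-1],"fingers":255},{"delta_pos":[0.0045,0.514,0],"delta_rot":[0.3,0.2,-1],"fingers":255},{"delta_pos":[0.0045,0.514,0],"delta_rot":[0.3,0.2,-1],"fingers":255},{"delta_pos":[0.0045,0.514,0],"delta_rot":[0.3,0.2,-1],"fingers":255},{"delta_pos":[0.0045,0.514,0],"delta_rot":[0.3,0.2,-1],"fingers":255},{"delta_pos":[0.0045,0.514,0],"delta_rot":[0.3,0.2,-1],"fingers":255},{"delta_pos":[0.0045,0.514,0],"delta_rot":[0.3,0.2,-1],"fingers":255},{"delta_pos":[0.0045,0.514,0],"delta_rot":[0.3,0.2,-1],"fingers":255},{"delta_pos":[0.0045,0.514,0],"delta_rot":[0.3,0.2,-1],"fingers":255},{"delta_pos":[0.0045,0.514,0],"delta_rot":[0.3,0.2,-1],"fingers":255},{"delta_pos":[0.0045,0.514,0],"delta_rot":[0.3,0.2,-1],"fingers":255},{"delta_pos":[0.0045,0.514,0],"delta_rot":[0.3,0.2,-1],"fingers":255}]'
```

```text
time_s: 27.82
tcp_pos: [587.7, 99.4, 217.6]
tcp_rot: [[0.069, -0.001, -0.998], [0.998, -0.003, 0.069], [-0.003, -1.0, 0.001]]
wrist_force: [0.1, -1.2, -1.9]
opening: 39.8
```

```bash
python3 -m creep '[{"delta_pos":[0,0.003,-0.03],"delta_rot":[0,0,0],"fingers":255},{"delta_pos":[0,0.003,-0.06],"delta_rot":[0,0,0],"fingers":255},{"delta_pos":[0,0.003,-0.09],"delta_rot":[0,0,0],"fingers":255},{"delta_pos":[0,0.003,-0.115],"delta_rot":[0,0,0],"fingers":255},{"delta_pos":[0,0.003,-0.128],"delta_rot":[0,0,0],"fingers":255},{"delta_pos":[0,0.003,-0.1345],"delta_rot":[0,0,0],"fingers":255},{"delta_pos":[0,0.003,-0.136],"delta_rot":[0,0,0],"fingers":255},{"delta_pos":[0,0.003,-0.136],"delta_rot":[0,0,0],"fingers":255},{"delta_pos":[0,0.003,-0.136],"delta_rot":[0,0,0],"fingers":255}]'
python3 -m creep '[{"delta_pos":[0,0,0],"delta_rot":[0,0,0],"fingers":125},{"delta_pos":[0,0,0],"delta_rot":[0,0,0],"fingers":122},{"delta_pos":[0,0,0],"delta_rot":[0,0,0],"fingers":122},{"delta_pos":[0,0,0],"delta_rot":[0,0,0],"fingers":122},{"delta_pos":[0,0,0.03],"delta_rot":[0,0,0],"fingers":122},{"delta_pos":[0,0,0.06],"delta_rot":[0,0,0],"fingers":80},{"delta_pos":[0,0,0.1],"delta_rot":[0,0,0],"fingers":40},{"delta_pos":[0,0,0.14],"delta_rot":[0,0,0],"fingers":0},{"delta_pos":[0,0,0.14],"delta_rot":[0,0,0],"fingers":0}]'
```

```text
time_s: 28.57
tcp_pos: [588.9, 102.0, 82.8]
tcp_rot: [[0.07, 0.001, -0.998], [0.998, -0.003, 0.07], [-0.003, -1.0, -0.001]]
wrist_force: [-0.1, 0.6, -1.8]
opening: 40.0
time_s: 29.32
tcp_pos: [593.5, 103.2, 231.6]
tcp_rot: [[0.07, 0.015, -0.997], [0.998, -0.0, 0.07], [0.001, -1.0, -0.015]]
wrist_force: [1.7, 0.4, 1.0]
opening: 69.7
```

```bash
python3 -m creep '[{"delta_pos":[-0.01,0.02,0],"delta_rot":[0,0,-4],"fingers":0},{"delta_pos":[-0.13,0.285,0],"delta_rot":[0,0,-30],"fingers":0},{"delta_pos":[-0.13,0.285,0],"delta_rot":[0,0,-60],"fingers":0},{"delta_pos":[-0.13,0.285,0],"delta_rot":[0,0,-90],"fingers":0},{"delta_pos":[-0.13,0.285,0],"delta_rot":[0,0,-90],"fingers":0},{"delta_pos":[-0.13,0.285,0],"delta_rot":[0,0,-90],"fingers":0},{"delta_pos":[-0.13,0.285,0],"delta_rot":[0,0,-90],"fingers":0},{"delta_pos":[-0.13,0.285,0],"delta_rot":[0,0,-90],"fingers":0},{"delta_pos":[-0.13,0.285,0],"delta_rot":[0,0,-90],"fingers":0},{"delta_pos":[-0.13,0.285,0],"delta_rot":[0,0,-90],"fingers":0},{"delta_pos":[-0.13,0.285,0],"delta_rot":[0,0,-90],"fingers":0},{"delta_pos":[-0.13,0.285,0],"delta_rot":[0,0,-90],"fingers":0},{"delta_pos":[-0.13,0.285,0],"delta_rot":[0,0,-90],"fingers":0},{"delta_pos":[-0.13,0.285,0],"delta_rot":[0,0,-90],"fingers":0},{"delta_pos":[-0.13,0.285,0],"delta_rot":[0,0,-90],"fingers":0},{"delta_pos":[-0.13,0.285,0],"delta_rot":[0,0,-90],"fingers":0},{"delta_pos":[-0.13,0.285,0],"delta_rot":[0,0,-90],"fingers":0}]'
python3 -c "
from h import *
snap('wrist','w5');snap('top','t4')
a=cv2.resize(load('w5')[3],None,fx=1.25,fy=1.25)
b=cv2.resize(load('t4')[3][180:255,180:295],(640,417))[:,:]
b=cv2.resize(b,None,fx=.25*.999,fy=.25)
cv2.imwrite('pics/v8.png',a); crop('t4',185,175,290,255,6,'v9.png')
print(manip.read_state()['joints'])"
```

```text
time_s: 30.73
tcp_pos: [463.4, 388.3, 231.7]
tcp_rot: [[0.998, -0.0, 0.068], [-0.068, -0.015, 0.998], [0.001, -1.0, -0.015]]
wrist_force: [0.5, -0.3, -0.1]
opening: 91.9
[-0.83260143  0.45553792  0.11199131  1.73289916 -0.0465625   0.96616785
 -0.77367598]
```

View pics/v8.png

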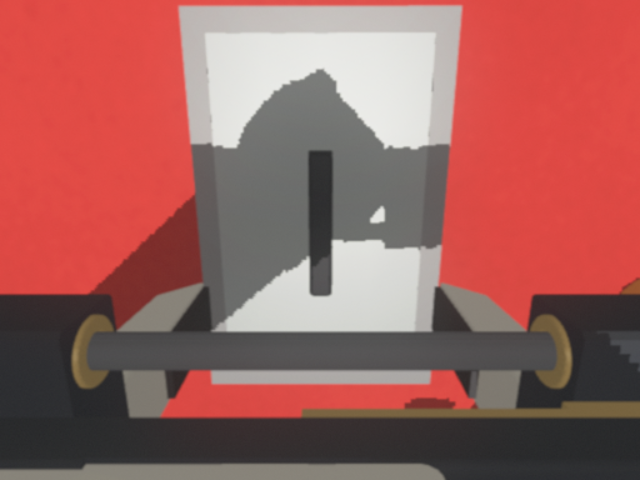

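View pics/v9.png

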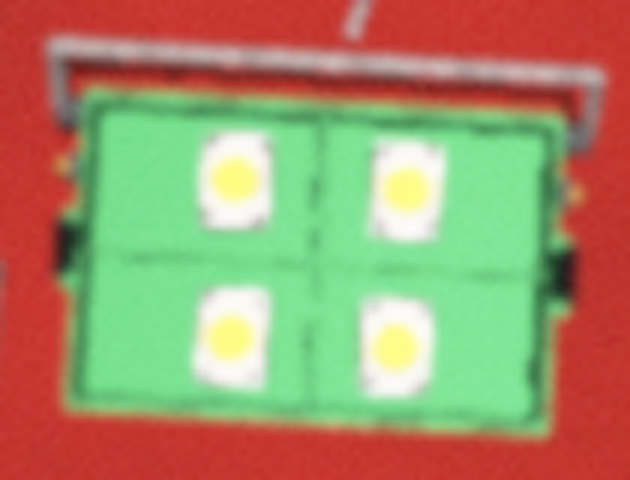

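Run:
```python
from h import *
P=lambda u,v,z:px('w5',u/1.25,v/1.25,z)
c=np.array([P(*q,24) for q in [(179,7),(461,7),(431,383),(212,383)]]); print(c.round(1),c.mean(0))
d=(c[0]+c[1]-c[2]-c[3])/2;e=(c[1]+c[2]-c[0]-c[3])/2; print(np.linalg.norm(d),np.linalg.norm(e),np.degrees(np.arctan2(d[1],d[0])),np.degrees(np.arctan2(e[1],e[0])))
print(P(320,151,52),P(320,295,52))
im=load('w1')[3]
cv2.imwrite('pics/v10.png',cv2.resize(im[70:245,120:400],None,fx=2.8,fy=2.8,interpolation=cv2.INTER_CUBIC))
```

```text
[[381.9 536.3  24. ]
 [562.9 524.   24. ]
 [545.6 243.2  24. ]
 [362.7 255.9  24. ]] [463.29204665 389.85056203  24.        ]
281.24643088852065 182.37473907295785 86.28905585028299 -3.9406895405540294
[466.25148709 441.75335338  52.        ] [459.32723767 341.90411059  52.        ]
```

View pics/v10.png

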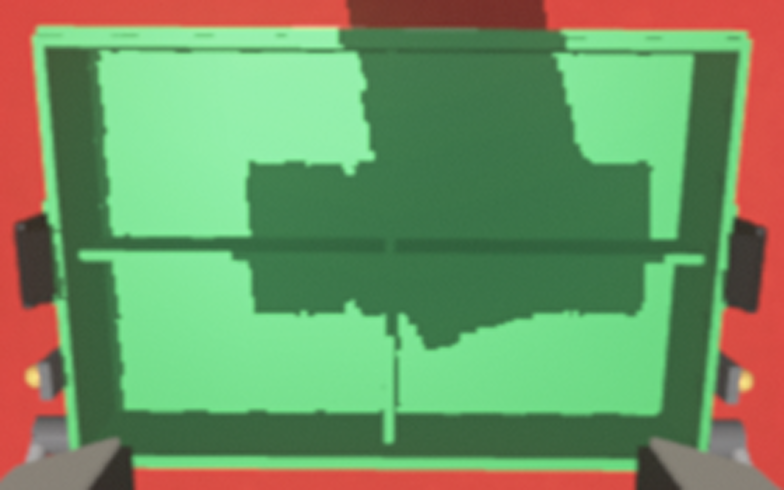

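Run:
```python
from h import *
P=lambda u,v,z:px('w1',120+(u+.5)/2.8-.5,70+(v+.5)/2.8-.5,z)
for n,u,v,z in [('NL',34,28,62),('NR',749,34,62),('farL',135,467,62),('farR',640,469,62),('NLin',47,45,62),('xdivL',95,255,44),('xdivR',690,260,44),('ydiv far',389,440,44),('Lmid',62,300,62),('Rmid',722,300,62),('clipLin',50,260,69),('clipRin',733,265,69)]:
    p=P(u,v,z); d=p[:2]-[539,55]; a=np.radians(-3.85); ex=np.array([np.cos(a),np.sin(a)]);ey=np.array([-ex[1],ex[0]])
    print(n,p.round(1),'box',(d@ex).round(1),(d@ey).round(1))
```

```text
NL [438.6 -78.7  62. ] box -91.2 -140.2
NR [457.7 198.8  62. ] box -90.8 138.1
farL [624.1 -64.   62. ] box 92.9 -113.1
farR [638.4 159.   62. ] box 92.2 110.5
NLin [445.1 -74.7  62. ] box -84.9 -135.7
xdivL [531.7 -73.9  44. ] box 1.3 -129.1
xdivR [549.4 184.2  44. ] box 1.8 129.6
ydiv far [625.2  48.6  44. ] box 86.4 -0.6
Lmid [546.9 -84.6  62. ] box 17.3 -138.8
Rmid [563.6 192.3  62. ] box 15.3 138.7
clipLin [528.6 -84.3  69. ] box -1.1 -139.7
clipRin [547.4 193.8  69. ] box -0.9 139.0
```

```bash
python3 -m creep '[{"delta_pos":[0,0.002,-0.03],"delta_rot":[0.8,0,0],"fingers":0},{"delta_pos":[0,0.002,-0.07],"delta_rot":[0.8,0,0],"fingers":0},{"delta_pos":[0,0.002,-0.105],"delta_rot":[0.8,0,0],"fingers":0},{"delta_pos":[0,0.002,-0.12],"delta_rot":[0.8,0,0],"fingers":0},{"delta_pos":[0,0.002,-0.13],"delta_rot":[0.8,0,0],"fingers":0},{"delta_pos":[0,0.002,-0.136],"delta_rot":[0.8,0,0],"fingers":100},{"delta_pos":[0,0.002,-0.136],"delta_rot":[0.8,0,0],"fingers":200},{"delta_pos":[0,0.002,-0.136],"delta_rot":[0.8,0,0],"fingers":200}]' 50
python3 -m creep '[{"delta_pos":[0,0,-0.0005],"delta_rot":[0,0,0],"fingers":255},{"delta_pos":[0,0,-0.0005],"delta_rot":[0,0,0],"fingers":255},{"delta_pos":[0,0,-0.0005],"delta_rot":[0,0,0],"fingers":255},{"delta_pos":[0,0,-0.0005],"delta_rot":[0,0,0],"fingers":255},{"delta_pos":[0,0,-0.0005],"delta_rot":[0,0,0],"fingers":255},{"delta_pos":[0,0,-0.0005],"delta_rot":[0,0,0],"fingers":255},{"delta_pos":[0,0,-0.0005],"delta_rot":[0,0,0],"fingers":255},{"delta_pos":[0,0,-0.0005],"delta_rot":[0,0,0],"fingers":255}]'
```

```text
time_s: 31.5
tcp_pos: [464.2, 390.7, 96.6]
tcp_rot: [[0.998, 0.001, 0.069], [-0.069, 0.0, 0.998], [0.001, -1.0, 0.0]]
wrist_force: [0.7, -0.4, 0.4]
opening: 76.3
time_s: 32.17
tcp_pos: [464.2, 390.7, 96.1]
tcp_rot: [[0.998, 0.001, 0.069], [-0.069, 0.0, 0.998], [0.001, -1.0, 0.0]]
wrist_force: [0.3, 0.5, 0.9]
opening: 23.1
```

```bash
python3 -m creep '[{"delta_pos":[0,0,0],"delta_rot":[0,0,0],"fingers":255},{"delta_pos":[0,0,0],"delta_rot":[0,0,0],"fingers":255},{"delta_pos":[0,0,0],"delta_rot":[0,0,0],"fingers":255},{"delta_pos":[0,0,0],"delta_rot":[0,0,0],"fingers":255}]' 55
python3 -m creep '[{"delta_pos":[0,0,0.02],"delta_rot":[0,0,0],"fingers":255},{"delta_pos":[0,0,0.05],"delta_rot":[0,0,0],"fingers":255},{"delta_pos":[0,0,0.08],"delta_rot":[0,0,0],"fingers":255},{"delta_pos":[0,0,0.11],"delta_rot":[0,0,0],"fingers":255},{"delta_pos":[0,0,0.14],"delta_rot":[0,0,0],"fingers":255},{"delta_pos":[0,0,0.15],"delta_rot":[0,0,0],"fingers":255},{"delta_pos":[0,0,0.15],"delta_rot":[0,0,0],"fingers":255},{"delta_pos":[0,0,0.15],"delta_rot":[0,0,0],"fingers":255}]'
```

```text
time_s: 32.5
tcp_pos: [464.0, 390.7, 96.1]
tcp_rot: [[0.998, 0.001, 0.068], [-0.068, 0.0, 0.998], [0.001, -1.0, 0.0]]
wrist_force: [-1.0, -0.4, -0.2]
opening: 15.5
time_s: 33.17
tcp_pos: [463.7, 390.5, 245.4]
tcp_rot: [[0.998, 0.0, 0.068], [-0.068, -0.0, 0.998], [0.0, -1.0, -0.0]]
wrist_force: [0.2, 0.6, -2.3]
opening: 15.8
```

```bash
python3 -m creep '[{"delta_pos":[0.004,-0.018,0],"delta_rot":[0,0,0],"fingers":255},{"delta_pos":[0.011,-0.05,0],"delta_rot":[0,0,0],"fingers":255},{"delta_pos":[0.018,-0.08,0],"delta_rot":[0,0,0],"fingers":255},{"delta_pos":[0.025,-0.11,0],"delta_rot":[0,0,0],"fingers":255},{"delta_pos":[0.032,-0.14,0],"delta_rot":[0,0,0],"fingers":255},{"delta_pos":[0.039,-0.17,0],"delta_rot":[0,0,0],"fingers":255},{"delta_pos":[0.046,-0.2,0],"delta_rot":[0,0,0],"fingers":255},{"delta_pos":[0.053,-0.23,0],"delta_rot":[0,0,0],"fingers":255},{"delta_pos":[0.06,-0.26,0],"delta_rot":[0,0,0],"fingers":255},{"delta_pos":[0.067,-0.29,0],"delta_rot":[0,0,0],"fingers":255},{"delta_pos":[0.073,-0.315,0],"delta_rot":[0,0,0],"fingers":255},{"delta_pos":[0.0765,-0.33,0],"delta_rot":[0,0,0],"fingers":255},{"delta_pos":[0.0765,-0.3357,0],"delta_rot":[0,0,0],"fingers":255},{"delta_pos":[0.0765,-0.3357,0],"delta_rot":[0,0,0],"fingers":255},{"delta_pos":[0.0765,-0.3357,0],"delta_rot":[0,0,0],"fingers":255},{"delta_pos":[0.0765,-0.3357,0],"delta_rot":[0,0,0],"fingers":255}]'
python3 -c "
from h import *
snap('wrist','w6');snap('side','s5')
crop('s5',120,90,360,270,3.2,'v11.png')"
```

```text
time_s: 34.5
tcp_pos: [539.4, 56.8, 244.4]
tcp_rot: [[0.998, -0.002, 0.066], [-0.066, 0.0, 0.998], [-0.002, -1.0, 0.0]]
wrist_force: [-0.3, -0.3, -2.1]
opening: 15.1
```

View pics/v11.png

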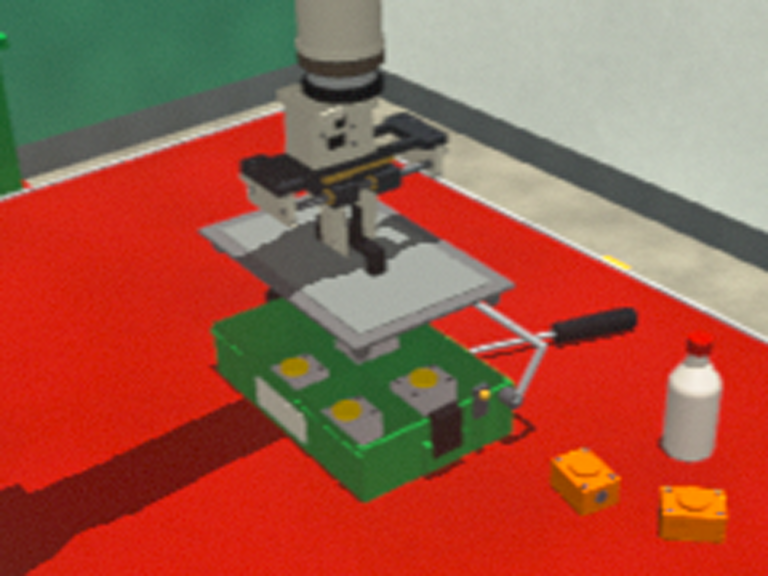

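```bash
python3 -m creep '[{"delta_pos":[0.001,-0.002,-0.02],"delta_rot":[0,0,0],"fingers":255},{"delta_pos":[0.001,-0.002,-0.045],"delta_rot":[0,0,0],"fingers":255},{"delta_pos":[0.001,-0.002,-0.065],"delta_rot":[0,0,0],"fingers":255},{"delta_pos":[0.001,-0.002,-0.076],"delta_rot":[0,0,0],"fingers":255},{"delta_pos":[0.001,-0.002,-0.08],"delta_rot":[0,0,0],"fingers":255},{"delta_pos":[0.001,-0.002,-0.08],"delta_rot":[0,0,0],"fingers":255},{"delta_pos":[0.001,-0.002,-0.08],"delta_rot":[0,0,0],"fingers":255}]'
python3 -c "
from h import *
snap('wrist','w7');snap('side','s6');snap('top','t5')
a=cv2.resize(load('s6')[3][150:250,170:340],(765,450)); cv2.imwrite('pics/v12.png',a)"
```

```text
time_s: 35.18
tcp_pos: [541.4, 55.1, 165.7]
tcp_rot: [[0.998, 0.001, 0.065], [-0.065, 0.001, 0.998], [0.001, -1.0, 0.001]]
wrist_force: [0.3, -0.1, -1.8]
opening: 15.5
```

View pics/v12.png

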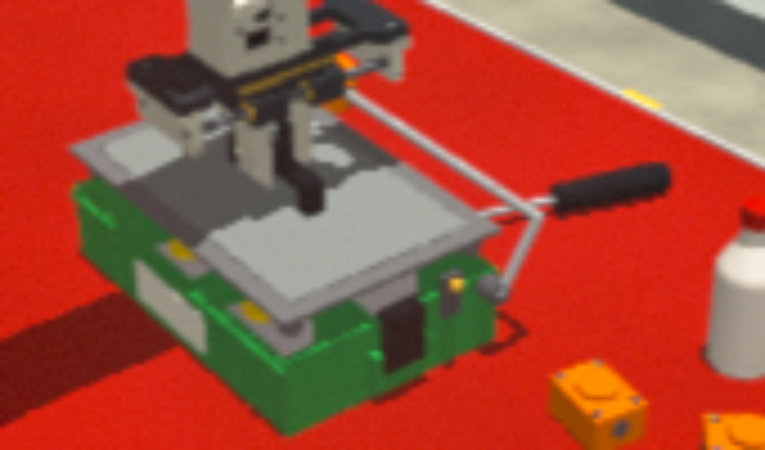

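```bash
python3 -m creep '[{"delta_pos":[-0.001,0,-0.004],"delta_rot":[0,0,0],"fingers":255},{"delta_pos":[-0.001,0,-0.008],"delta_rot":[0,0,0],"fingers":255},{"delta_pos":[-0.001,0,-0.01],"delta_rot":[0,0,0],"fingers":255},{"delta_pos":[-0.001,0,-0.012],"delta_rot":[0,0,0],"fingers":255}]'
python3 -m creep '[{"delta_pos":[0,0,-0.001],"delta_rot":[0,0,0],"fingers":255},{"delta_pos":[0,0,-0.002],"delta_rot":[0,0,0],"fingers":255},{"delta_pos":[0,0,-0.003],"delta_rot":[0,0,0],"fingers":255}]'
python3 -m creep '[{"delta_pos":[0,0,-0.001],"delta_rot":[0,0,0],"fingers":255},{"delta_pos":[0,0,-0.002],"delta_rot":[0,0,0],"fingers":255},{"delta_pos":[0,0,-0.003],"delta_rot":[0,0,0],"fingers":255}]'
```

```text
time_s: 35.67
tcp_pos: [540.6, 54.8, 154.0]
tcp_rot: [[0.998, 0.002, 0.066], [-0.066, 0.001, 0.998], [0.002, -1.0, 0.001]]
wrist_force: [1.1, -0.6, -2.8]
opening: 15.3
time_s: 35.92
tcp_pos: [540.5, 54.8, 150.8]
tcp_rot: [[0.998, 0.001, 0.066], [-0.066, 0.001, 0.998], [0.001, -1.0, 0.001]]
wrist_force: [0.2, 0.5, -1.7]
opening: 15.7
time_s: 36.17
tcp_pos: [540.6, 54.8, 147.9]
tcp_rot: [[0.998, 0.002, 0.066], [-0.066, 0.001, 0.998], [0.002, -1.0, 0.001]]
wrist_force: [-0.9, -0.4, 4.7]
opening: 15.4
```

```bash
python3 -m creep '[{"delta_pos":[0,0,0],"delta_rot":[0,0,0],"fingers":130},{"delta_pos":[0,0,0],"delta_rot":[0,0,0],"fingers":130},{"delta_pos":[0,0,0],"delta_rot":[0,0,0],"fingers":130},{"delta_pos":[0,0,0],"delta_rot":[0,0,0],"fingers":130},{"delta_pos":[0,0,0.03],"delta_rot":[0,0,0],"fingers":130},{"delta_pos":[0,0,0.05],"delta_rot":[0,0,0],"fingers":130},{"delta_pos":[0,0.02,0.05],"delta_rot":[0,0,0],"fingers":255},{"delta_pos":[0.0072,0.06,0.05],"delta_rot":[0,0,0],"fingers":255},{"delta_pos":[0.0072,0.1,0.05],"delta_rot":[0,0,0],"fingers":255},{"delta_pos":[0.0072,0.1145,0.04],"delta_rot":[0,0,0],"fingers":255},{"delta_pos":[0.0072,0.1145,0.03],"delta_rot":[0,0,0],"fingers":255},{"delta_pos":[0.0072,0.1145,0.02],"delta_rot":[0,0,0],"fingers":255},{"delta_pos":[0.0072,0.1145,0.01],"delta_rot":[0,0,0],"fingers":255},{"delta_pos":[0.0072,0.1145,0.005],"delta_rot":[0,0,0],"fingers":255},{"delta_pos":[0.0072,0.1145,0.005],"delta_rot":[0,0,0],"fingers":255}]' 20
```

```text
time_s: 37.42
tcp_pos: [547.0, 167.0, 151.1]
tcp_rot: [[0.998, -0.001, 0.068], [-0.068, -0.001, 0.998], [-0.001, -1.0, -0.001]]
wrist_force: [-0.8, -0.4, -0.2]
opening: -0.1
```

```bash
python3 -m creep '[{"delta_pos":[0.001,0.002,-0.005],"delta_rot":[0,0,0],"fingers":255},{"delta_pos":[0.001,0.002,-0.009],"delta_rot":[0,0,0],"fingers":255},{"delta_pos":[0.001,0.002,-0.012],"delta_rot":[0,0,0],"fingers":255},{"delta_pos":[0.001,0.002,-0.015],"delta_rot":[0,0,0],"fingers":255},{"delta_pos":[0.001,0.002,-0.018],"delta_rot":[0,0,0],"fingers":255},{"delta_pos":[0.001,0.002,-0.02],"delta_rot":[0,0,0],"fingers":255},{"delta_pos":[0.001,0.002,-0.021],"delta_rot":[0,0,0],"fingers":255},{"delta_pos":[0.001,0.002,-0.021],"delta_rot":[0,0,0],"fingers":255}]'
```

```text
time_s: 38.08
tcp_pos: [548.7, 168.7, 132.6]
tcp_rot: [[0.998, -0.0, 0.069], [-0.069, -0.001, 0.998], [-0.0, -1.0, -0.001]]
wrist_force: [-5.8, -2.2, 22.1]
opening: 0.4
```

```bash
python3 -m creep '[{"delta_pos":[0,0,0.03],"delta_rot":[0,0,0],"fingers":255},{"delta_pos":[0,0,0.055],"delta_rot":[0,0,0],"fingers":255},{"delta_pos":[0,-0.03,0.055],"delta_rot":[0,0,0],"fingers":255},{"delta_pos":[-0.016,-0.229,0.055],"delta_rot":[0,0,0],"fingers":255},{"delta_pos":[-0.016,-0.229,0.055],"delta_rot":[0,0,0],"fingers":255},{"delta_pos":[-0.016,-0.229,0.055],"delta_rot":[0,0,0],"fingers":255},{"delta_pos":[-0.016,-0.229,0.055],"delta_rot":[0,0,0],"fingers":255},{"delta_pos":[-0.016,-0.229,0.055],"delta_rot":[0,0,0],"fingers":255},{"delta_pos":[-0.016,-0.229,0.055],"delta_rot":[0,0,0],"fingers":255},{"delta_pos":[-0.016,-0.229,0.035],"delta_rot":[0,0,0],"fingers":255},{"delta_pos":[-0.016,-0.229,0.02],"delta_rot":[0,0,0],"fingers":255},{"delta_pos":[-0.016,-0.229,0.02],"delta_rot":[0,0,0],"fingers":255},{"delta_pos":[-0.016,-0.229,0.02],"delta_rot":[0,0,0],"fingers":255}]'
```

```text
time_s: 39.17
tcp_pos: [531.9, -59.9, 151.8]
tcp_rot: [[0.998, -0.003, 0.069], [-0.069, -0.0, 0.998], [-0.003, -1.0, -0.001]]
wrist_force: [-0.2, 0.6, -0.5]
opening: 0.5
```

```bash
python3 -m creep '[{"delta_pos":[0,0,-0.005],"delta_rot":[0,0,0],"fingers":255},{"delta_pos":[0,0,-0.009],"delta_rot":[0,0,0],"fingers":255},{"delta_pos":[0,0,-0.012],"delta_rot":[0,0,0],"fingers":255},{"delta_pos":[0,0,-0.015],"delta_rot":[0,0,0],"fingers":255},{"delta_pos":[0,0,-0.018],"delta_rot":[0,0,0],"fingers":255},{"delta_pos":[0,0,-0.021],"delta_rot":[0,0,0],"fingers":255},{"delta_pos":[0,0,-0.023],"delta_rot":[0,0,0],"fingers":255},{"delta_pos":[0,0,-0.023],"delta_rot":[0,0,0],"fingers":255}]'
python3 -m creep '[{"delta_pos":[0,0,0],"delta_rot":[0,0,0],"fingers":255}]'
```

```text
time_s: 39.83
tcp_pos: [532.4, -59.9, 131.6]
tcp_rot: [[0.998, -0.002, 0.069], [-0.069, 0.001, 0.998], [-0.002, -1.0, 0.001]]
wrist_force: [-9.6, 1.7, 28.5]
opening: 0.4
time_s: 39.92
tcp_pos: [532.7, -59.9, 132.9]
tcp_rot: [[0.998, -0.001, 0.069], [-0.069, 0.001, 0.998], [-0.001, -1.0, 0.001]]
wrist_force: [0.5, -0.2, 0.1]
opening: 0.3
```

```bash
python3 -m creep '[{"delta_pos":[0,0,0.03],"delta_rot":[0,0,0],"fingers":255},{"delta_pos":[0,0,0.055],"delta_rot":[0,0,0],"fingers":255},{"delta_pos":[0,0.03,0.055],"delta_rot":[0,0,0],"fingers":255},{"delta_pos":[0.015,0.229,0.055],"delta_rot":[0,0,0],"fingers":255},{"delta_pos":[0.015,0.229,0.055],"delta_rot":[0,0,0],"fingers":255},{"delta_pos":[0.015,0.229,0.055],"delta_rot":[0,0,0],"fingers":255},{"delta_pos":[0.015,0.229,0.055],"delta_rot":[0,0,0],"fingers":255},{"delta_pos":[0.015,0.229,0.055],"delta_rot":[0,0,0],"fingers":255},{"delta_pos":[0.015,0.229,0.055],"delta_rot":[0,0,0],"fingers":255},{"delta_pos":[0.015,0.229,0.03],"delta_rot":[0,0,0],"fingers":255},{"delta_pos":[0.015,0.229,0.01],"delta_rot":[0,0,0],"fingers":255},{"delta_pos":[0.015,0.229,0.003],"delta_rot":[0,0,0],"fingers":255},{"delta_pos":[0.015,0.229,0],"delta_rot":[0,0,0],"fingers":255},{"delta_pos":[0.015,0.229,-0.002],"delta_rot":[0,0,0],"fingers":255},{"delta_pos":[0.015,0.229,-0.004],"delta_rot":[0,0,0],"fingers":255},{"delta_pos":[0.015,0.229,-0.004],"delta_rot":[0,0,0],"fingers":255}]'
python3 - <<'E'
from h import *
a=np.radians(-3.85); ex=np.array([np.cos(a),np.sin(a),0]);ey=np.array([-ex[1],ex[0],0]);o=np.array([540,54.7,0])
K,R,t,_=load('s6'); c=-R.T@t
for u,v in [(290,197.3)]:
    d=R.T@np.linalg.inv(K)@np.array([u,v,1.]); s=(-155-(c-o)@ey)/(d@ey); p=c+s*d-o; print(p@ex,p[2])
E
```

```text
time_s: 41.25
tcp_pos: [545.8, 168.3, 131.7]
tcp_rot: [[0.998, -0.006, 0.07], [-0.07, 0.001, 0.998], [-0.006, -1.0, 0.001]]
wrist_force: [-14.3, -2.6, 26.5]
opening: 0.8
117.61954702200393 102.81566462739329
```

```bash
python3 -m creep '[{"delta_pos":[0,0,0.04],"delta_rot":[0,0,0],"fingers":255},{"delta_pos":[0,0,0.08],"delta_rot":[0,0,30],"fingers":255},{"delta_pos":[0.141,-0.123,0.08],"delta_rot":[0,0,90],"fingers":255},{"delta_pos":[0.141,-0.123,0.08],"delta_rot":[0,0,90],"fingers":255},{"delta_pos":[0.141,-0.123,0.08],"delta_rot":[0,0,90],"fingers":255},{"delta_pos":[0.141,-0.123,0.08],"delta_rot":[0,0,90],"fingers":255},{"delta_pos":[0.141,-0.123,0.08],"delta_rot":[0,0,90],"fingers":255},{"delta_pos":[0.141,-0.123,0.08],"delta_rot":[0,0,90],"fingers":255},{"delta_pos":[0.141,-0.123,0.08],"delta_rot":[0,0,90],"fingers":255},{"delta_pos":[0.141,-0.123,0.08],"delta_rot":[0,0,90],"fingers":255},{"delta_pos":[0.141,-0.123,0.08],"delta_rot":[0,0,90],"fingers":255},{"delta_pos":[0.141,-0.123,0.08],"delta_rot":[0,0,90],"fingers":255},{"delta_pos":[0.141,-0.123,0.08],"delta_rot":[0,0,90],"fingers":255},{"delta_pos":[0.141,-0.123,0.08],"delta_rot":[0,0,90],"fingers":255},{"delta_pos":[0.141,-0.123,0.08],"delta_rot":[0,0,90],"fingers":255},{"delta_pos":[0.141,-0.123,0.08],"delta_rot":[0,0,90],"fingers":255},{"delta_pos":[0.141,-0.123,0.08],"delta_rot":[0,0,90],"fingers":255}]'
python3 -c "
from h import *
snap('side','s7');crop('s7',150,100,330,240,4,'v13.png')"
```

```text
time_s: 42.67
tcp_pos: [687.0, 44.9, 212.1]
tcp_rot: [[0.072, -0.001, -0.997], [0.997, -0.006, 0.072], [-0.006, -1.0, 0.0]]
wrist_force: [0.9, 0.7, -0.5]
opening: 0.1
```

View pics/v13.png

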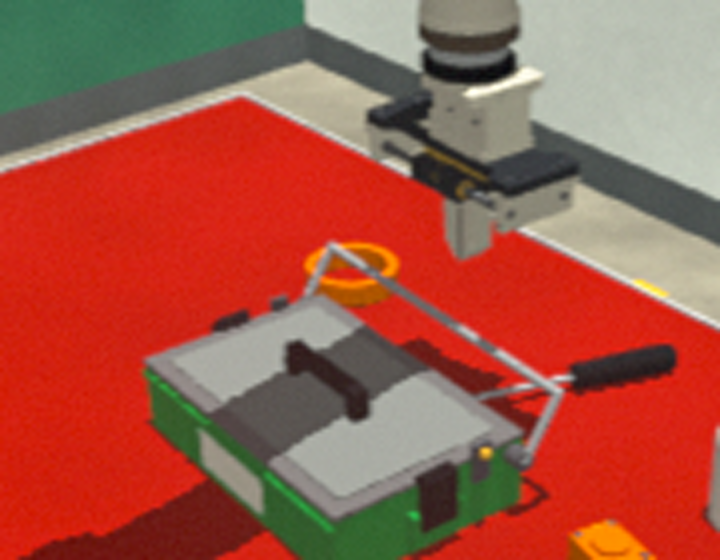

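```bash
python3 -m creep '[{"delta_pos":[0,0,-0.02],"delta_rot":[0,0,0],"fingers":255},{"delta_pos":[0,0,-0.045],"delta_rot":[0,0,0],"fingers":255},{"delta_pos":[0,0,-0.062],"delta_rot":[0,0,0],"fingers":255},{"delta_pos":[0,0,-0.062],"delta_rot":[0,0,0],"fingers":255},{"delta_pos":[0,0,-0.062],"delta_rot":[0,0,0],"fingers":255}]'
python3 -m creep '[{"delta_pos":[-0.008,0.0005,0],"delta_rot":[0,0,0],"fingers":255},{"delta_pos":[-0.016,0.001,0],"delta_rot":[0,0,0],"fingers":255},{"delta_pos":[-0.022,0.0015,0],"delta_rot":[0,0,0],"fingers":255},{"delta_pos":[-0.028,0.002,0],"delta_rot":[0,0,0],"fingers":255},{"delta_pos":[-0.034,0.0022,0],"delta_rot":[0,0,0],"fingers":255},{"delta_pos":[-0.04,0.0026,0],"delta_rot":[0,0,0],"fingers":255},{"delta_pos":[-0.046,0.003,0],"delta_rot":[0,0,0],"fingers":255},{"delta_pos":[-0.052,0.0034,0],"delta_rot":[0,0,0],"fingers":255},{"delta_pos":[-0.058,0.0038,0],"delta_rot":[0,0,0],"fingers":255},{"delta_pos":[-0.064,0.0042,0],"delta_rot":[0,0,0],"fingers":255},{"delta_pos":[-0.07,0.0046,0],"delta_rot":[0,0,0],"fingers":255},{"delta_pos":[-0.076,0.005,0],"delta_rot":[0,0,0],"fingers":255},{"delta_pos":[-0.082,0.0055,0],"delta_rot":[0,0,0],"fingers":255},{"delta_pos":[-0.088,0.006,0],"delta_rot":[0,0,0],"fingers":255},{"delta_pos":[-0.092,0.0062,0],"delta_rot":[0,0,0],"fingers":255},{"delta_pos":[-0.096,0.0065,0],"delta_rot":[0,0,0],"fingers":255},{"delta_pos":[-0.096,0.0065,0],"delta_rot":[0,0,0],"fingers":255}]'
python3 -c "
from h import *
snap('side','s8');crop('s8',150,100,330,240,4,'v14.png')"
```

```text
time_s: 43.13
tcp_pos: [686.1, 45.1, 149.0]
tcp_rot: [[0.072, -0.003, -0.997], [0.997, -0.006, 0.072], [-0.007, -1.0, 0.003]]
wrist_force: [0.1, -0.4, 0.7]
opening: 0.4
time_s: 44.55
tcp_pos: [590.1, 51.5, 149.1]
tcp_rot: [[0.072, -0.002, -0.997], [0.997, -0.006, 0.072], [-0.007, -1.0, 0.002]]
wrist_force: [4.5, -0.4, -3.0]
opening: 0.8
```

View pics/v14.png

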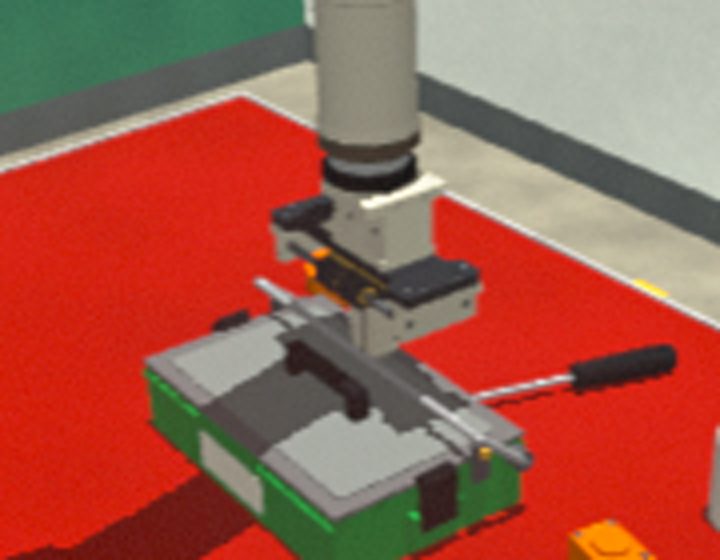

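```bash
python3 -m creep '[{"delta_pos":[0.003,0,0.015],"delta_rot":[0,0,0],"fingers":255},{"delta_pos":[0.003,0,0.03],"delta_rot":[0,0,0],"fingers":255},{"delta_pos":[-0.008,0.0005,0.03],"delta_rot":[0,0,0],"fingers":255},{"delta_pos":[-0.019,0.0013,0.03],"delta_rot":[0,0,0],"fingers":255},{"delta_pos":[-0.019,0.0013,0.03],"delta_rot":[0,0,0],"fingers":255},{"delta_pos":[-0.019,0.0013,0.02],"delta_rot":[0,0,0],"fingers":255},{"delta_pos":[-0.02,0.0013,0.012],"delta_rot":[0,0,0],"fingers":255},{"delta_pos":[-0.021,0.0013,0.007],"delta_rot":[0,0,0],"fingers":255},{"delta_pos":[-0.022,0.0013,0.003],"delta_rot":[0,0,0],"fingers":255},{"delta_pos":[-0.023,0.0014,0],"delta_rot":[0,0,0],"fingers":255},{"delta_pos":[-0.024,0.0015,-0.003],"delta_rot":[0,0,0],"fingers":255},{"delta_pos":[-0.024,0.0015,-0.006],"delta_rot":[0,0,0],"fingers":255},{"delta_pos":[-0.024,0.0015,-0.009],"delta_rot":[0,0,0],"fingers":255},{"delta_pos":[-0.024,0.0015,-0.011],"delta_rot":[0,0,0],"fingers":255},{"delta_pos":[-0.024,0.0015,-0.011],"delta_rot":[0,0,0],"fingers":255}]'
```

```text
time_s: 45.85
tcp_pos: [566.1, 53.1, 139.4]
tcp_rot: [[0.073, -0.004, -0.997], [0.997, -0.007, 0.073], [-0.007, -1.0, 0.003]]
wrist_force: [-7.9, 0.2, 20.1]
opening: 0.8
```

```bash
python3 -m creep '[{"delta_pos":[0,0,0.03],"delta_rot":[0,0,0],"fingers":255},{"delta_pos":[0,0,0.07],"delta_rot":[0,0,0],"fingers":255},{"delta_pos":[0,0,0.11],"delta_rot":[0,0,0],"fingers":255},{"delta_pos":[-0.05,0.1,0.15],"delta_rot":[0,0,0],"fingers":255},{"delta_pos":[-0.1,0.25,0.2],"delta_rot":[0,0,0],"fingers":255},{"delta_pos":[-0.1,0.25,0.2],"delta_rot":[0,0,0],"fingers":255},{"delta_pos":[-0.1,0.25,0.2],"delta_rot":[0,0,0],"fingers":255},{"delta_pos":[-0.1,0.25,0.2],"delta_rot":[0,0,0],"fingers":255},{"delta_pos":[-0.1,0.25,0.2],"delta_rot":[0,0,0],"fingers":255},{"delta_pos":[-0.1,0.25,0.2],"delta_rot":[0,0,0],"fingers":255},{"delta_pos":[-0.1,0.25,0.2],"delta_rot":[0,0,0],"fingers":255}]'
python3 -c "
from h import *
snap('side','s9');snap('top','t9')
a=cv2.resize(load('s9')[3][150:250,170:340],(790,465));cv2.imwrite('pics/v15.png',a)
a=cv2.resize(load('t9')[3][110:270,100:420],(800,400));cv2.imwrite('pics/v16.png',a)"
```

```text
time_s: 46.77
tcp_pos: [463.0, 312.2, 341.8]
tcp_rot: [[0.062, -0.002, -0.998], [0.998, 0.001, 0.062], [0.0, -1.0, 0.002]]
wrist_force: [-0.5, 0.2, -0.4]
opening: 0.7
```

View pics/v15.png

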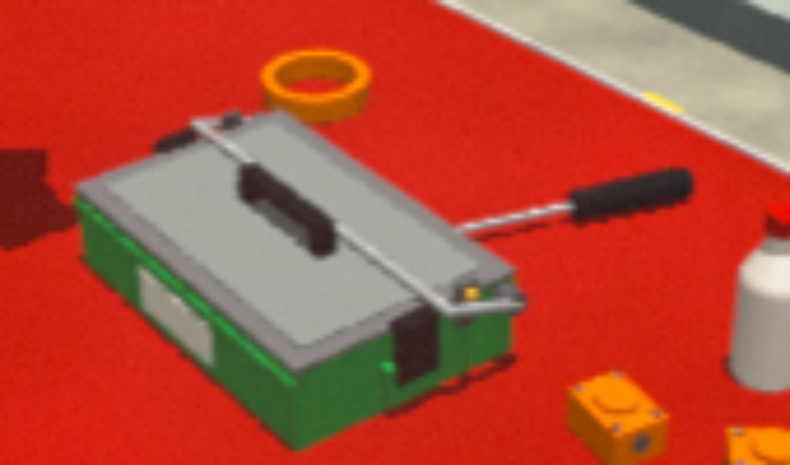

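View pics/v16.png

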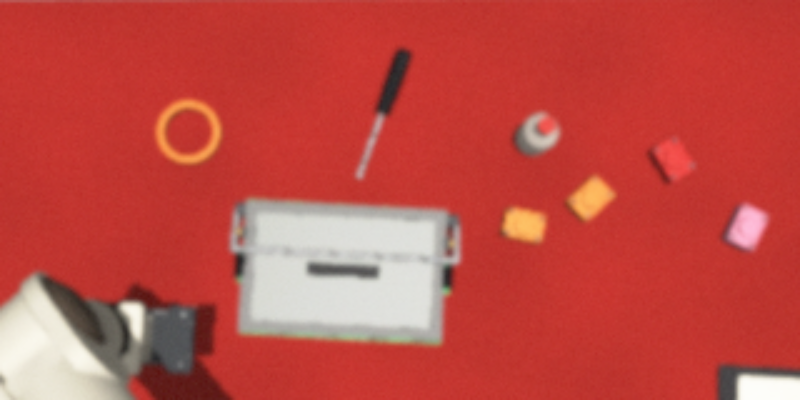

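```bash
python3 -c "
from station import manip
print(manip.sign_off())"
```

```text
the job is handed in; nothing more can be done
None
```

The job is handed in at about 47 s of the 210 s allowed. All four valve blocks are packed, one to a compartment, with the lid snapped home and the bail shut.

- **Caps:** Each press stopped with the cap top at about 35 mm, against 35.5 mm when home, under 21–32 N.
- **Blocks:** A top picture taken before the lid went on showed four upright blocks, one in each compartment.
- **Lid:** I pressed both ends, then end A again. Both stopped about 66 mm above the bench, which is home, under 26–28 N. The side picture shows the lid flush.
- **Bail:** The last press stopped about 1 mm below the nominal height for the shut bar, under 20 N. That is close to the stiffness and calibration error of the arm. In the final side and top pictures the bar lies flat on the lid behind the handle.
- **Other objects:** In the final pictures the screwdriver, tape roll, spray bottle and the orange, pink and red blocks appear untouched, and the robot is clear of everything.

Two small things along the way:
- **Second block:** It was gripped about 5 mm low because the fingers were still closing when the arm lifted. I allowed for that when setting it down.
- **Release height:** The other three blocks were released about 2 mm above the floor.

None of the checks failed.

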